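# Dry the rinsed pots on the dryers whose keys still snap

## Task

Dry the rinsed pots: feel the dryers' green keys with a gentle press (never over 25 N) until as many have snapped over and stayed down as there are pots, passing over worn keys that stay soft, and switch on no more dryers than there are pots. Set every pot upside down over the post of its own switched-on dryer, rim down on the slab; never put a pot on a dryer that is not on. Leave the bottles where they stand.

Things in the scene. Friction and masses are not known exactly. Their poses are not given: they have to be found in the camera images.
- post_1_foot (a point): Dryer 1 of five alike, fixed to the desk: white slab 150 x 92 x 20 mm with a steel post, 22 mm thick, tapered tip, 70 mm tall. Point: foot of the post, on its axis on the slab's top (20 mm above the desk), where an inverted pot's rim rests. x points from key to post (away from the robot), z up. Slab reaches 45 mm to +x, 105 mm to -x; key axis at x = -75 mm.
- key_1_top (a point): Top centre of dryer 1's green round key, 32 mm across, pressed straight down; 46 mm above the desk when up. It stands in a grey collar (60 mm wide, 56 mm long) whose top is 28 mm above the desk. Three of the five keys are good, two worn; they look alike and must be felt.
- key_1 (a joint): Key depth in m: 0 up, 0.0095 hard stop. Good key: 1 N at first, 4 N at 2 mm, then gives way, no force at 5 mm, snaps over and stays down at about 8.5 mm: dryer on, cannot be switched off again. Let go before 5 mm it springs back. Worn key: stays soft, about 1 N rising evenly to 2 N at the stop, no snap, springs back when let go.
- post_2_foot (a point): Dryer 2 of five alike, fixed to the desk: white slab 150 x 92 x 20 mm with a steel post, 22 mm thick, tapered tip, 70 mm tall. Point: foot of the post, on its axis on the slab's top (20 mm above the desk), where an inverted pot's rim rests. x points from key to post (away from the robot), z up. Slab reaches 45 mm to +x, 105 mm to -x; key axis at x = -75 mm.
- key_2_top (a point): Top centre of dryer 2's green round key, 32 mm across, pressed straight down; 46 mm above the desk when up. It stands in a grey collar (60 mm wide, 56 mm long) whose top is 28 mm above the desk. Three of the five keys are good, two worn; they look alike and must be felt.
- key_2 (a joint): Key depth in m: 0 up, 0.0095 hard stop. Good key: 1 N at first, 4 N at 2 mm, then gives way, no force at 5 mm, snaps over and stays down at about 8.5 mm: dryer on, cannot be switched off again. Let go before 5 mm it springs back. Worn key: stays soft, about 1 N rising evenly to 2 N at the stop, no snap, springs back when let go.
- post_3_foot (a point): Dryer 3 of five alike, fixed to the desk: white slab 150 x 92 x 20 mm with a steel post, 22 mm thick, tapered tip, 70 mm tall. Point: foot of the post, on its axis on the slab's top (20 mm above the desk), where an inverted pot's rim rests. x points from key to post (away from the robot), z up. Slab reaches 45 mm to +x, 105 mm to -x; key axis at x = -75 mm.
- key_3_top (a point): Top centre of dryer 3's green round key, 32 mm across, pressed straight down; 46 mm above the desk when up. It stands in a grey collar (60 mm wide, 56 mm long) whose top is 28 mm above the desk. Three of the five keys are good, two worn; they look alike and must be felt.
- key_3 (a joint): Key depth in m: 0 up, 0.0095 hard stop. Good key: 1 N at first, 4 N at 2 mm, then gives way, no force at 5 mm, snaps over and stays down at about 8.5 mm: dryer on, cannot be switched off again. Let go before 5 mm it springs back. Worn key: stays soft, about 1 N rising evenly to 2 N at the stop, no snap, springs back when let go.
- post_4_foot (a point): Dryer 4 of five alike, fixed to the desk: white slab 150 x 92 x 20 mm with a steel post, 22 mm thick, tapered tip, 70 mm tall. Point: foot of the post, on its axis on the slab's top (20 mm above the desk), where an inverted pot's rim rests. x points from key to post (away from the robot), z up. Slab reaches 45 mm to +x, 105 mm to -x; key axis at x = -75 mm.
- key_4_top (a point): Top centre of dryer 4's green round key, 32 mm across, pressed straight down; 46 mm above the desk when up. It stands in a grey collar (60 mm wide, 56 mm long) whose top is 28 mm above the desk. Three of the five keys are good, two worn; they look alike and must be felt.
- key_4 (a joint): Key depth in m: 0 up, 0.0095 hard stop. Good key: 1 N at first, 4 N at 2 mm, then gives way, no force at 5 mm, snaps over and stays down at about 8.5 mm: dryer on, cannot be switched off again. Let go before 5 mm it springs back. Worn key: stays soft, about 1 N rising evenly to 2 N at the stop, no snap, springs back when let go.
- post_5_foot (a point): Dryer 5 of five alike, fixed to the desk: white slab 150 x 92 x 20 mm with a steel post, 22 mm thick, tapered tip, 70 mm tall. Point: foot of the post, on its axis on the slab's top (20 mm above the desk), where an inverted pot's rim rests. x points from key to post (away from the robot), z up. Slab reaches 45 mm to +x, 105 mm to -x; key axis at x = -75 mm.
- key_5_top (a point): Top centre of dryer 5's green round key, 32 mm across, pressed straight down; 46 mm above the desk when up. It stands in a grey collar (60 mm wide, 56 mm long) whose top is 28 mm above the desk. Three of the five keys are good, two worn; they look alike and must be felt.
- key_5 (a joint): Key depth in m: 0 up, 0.0095 hard stop. Good key: 1 N at first, 4 N at 2 mm, then gives way, no force at 5 mm, snaps over and stays down at about 8.5 mm: dryer on, cannot be switched off again. Let go before 5 mm it springs back. Worn key: stays soft, about 1 N rising evenly to 2 N at the stop, no snap, springs back when let go.
- pot_green: Hollow square green pot, 56 x 56 mm outside, 100 mm long, walls 4 mm, closed end 5 mm; 0.1 kg. Two or three of the four pots are present. Origin: middle of the pot. Local +x: along the axis to the open mouth. Starts lying on a flat side, mouth roughly towards the robot. Upside down on a dryer x points down, origin 50 mm above the slab; 13 mm free round the post.
- pot_blue: Hollow square blue pot, 56 x 56 mm outside, 100 mm long, walls 4 mm, closed end 5 mm; 0.1 kg. Two or three of the four pots are present. Origin: middle of the pot. Local +x: along the axis to the open mouth. Starts lying on a flat side, mouth roughly towards the robot. Upside down on a dryer x points down, origin 50 mm above the slab; 13 mm free round the post.
- pot_orange: Hollow square orange pot, 56 x 56 mm outside, 100 mm long, walls 4 mm, closed end 5 mm; 0.1 kg. Two or three of the four pots are present. Origin: middle of the pot. Local +x: along the axis to the open mouth. Starts lying on a flat side, mouth roughly towards the robot. Upside down on a dryer x points down, origin 50 mm above the slab; 13 mm free round the post.
- pot_yellow: Hollow square yellow pot, 56 x 56 mm outside, 100 mm long, walls 4 mm, closed end 5 mm; 0.1 kg. Two or three of the four pots are present. Origin: middle of the pot. Local +x: along the axis to the open mouth. Starts lying on a flat side, mouth roughly towards the robot. Upside down on a dryer x points down, origin 50 mm above the slab; 13 mm free round the post.
- drink_bottle: Green drinking bottle with black cap, 72 mm across, 220 mm tall, standing near the work; leave it alone. Origin: centre of its underside.
- sanitiser: Clear pump bottle of hand sanitiser, 64 mm across, 187 mm tall, standing near the work; leave it alone. Origin: centre of its underside.
- spray_bottle: Green spray bottle with white trigger head, 76 mm across, 215 mm tall, standing near the work; leave it alone. Origin: centre of its underside.
Mind the look-alikes: they are no part of the job. Leave any blue look-alike of the part that bears post_2_foot alone.

How it is judged (in metres and radians):
At the end, for the whole second after the job is handed in: Every pot present is upside down (within 8 degrees) over the post of a dryer whose key has snapped down (deeper than 6 mm), centre within 22 mm of the post's axis, rim within 12 mm of the slab's top, at rest; and no dryer is on without a pot (its key is up, less than 4 mm deep) (((horizontal distance between pot_green and post_1_foot below 0.022 m and angle between pot_green's own x axis and vertical above 3 rad and z of pot_green in the frame of post_1_foot below 0.062 m and value of joint key_1 above 0.006 m) or (horizontal distance between pot_green and post_2_foot below 0.022 m and angle between pot_green's own x axis and vertical above 3 rad and z of pot_green in the frame of post_2_foot below 0.062 m and value of joint key_2 above 0.006 m) or (horizontal distance between pot_green and post_3_foot below 0.022 m and angle between pot_green's own x axis and vertical above 3 rad and z of pot_green in the frame of post_3_foot below 0.062 m and value of joint key_3 above 0.006 m) or (horizontal distance between pot_green and post_4_foot below 0.022 m and angle between pot_green's own x axis and vertical above 3 rad and z of pot_green in the frame of post_4_foot below 0.062 m and value of joint key_4 above 0.006 m) or (horizontal distance between pot_green and post_5_foot below 0.022 m and angle between pot_green's own x axis and vertical above 3 rad and z of pot_green in the frame of post_5_foot below 0.062 m and value of joint key_5 above 0.006 m)) and ((horizontal distance between pot_blue and post_1_foot below 0.022 m and angle between pot_blue's own x axis and vertical above 3 rad and z of pot_blue in the frame of post_1_foot below 0.062 m and value of joint key_1 above 0.006 m) or (horizontal distance between pot_blue and post_2_foot below 0.022 m and angle between pot_blue's own x axis and vertical above 3 rad and z of pot_blue in the frame of post_2_foot below 0.062 m and value of joint key_2 above 0.006 m) or (horizontal distance between pot_blue and post_3_foot below 0.022 m and angle between pot_blue's own x axis and vertical above 3 rad and z of pot_blue in the frame of post_3_foot below 0.062 m and value of joint key_3 above 0.006 m) or (horizontal distance between pot_blue and post_4_foot below 0.022 m and angle between pot_blue's own x axis and vertical above 3 rad and z of pot_blue in the frame of post_4_foot below 0.062 m and value of joint key_4 above 0.006 m) or (horizontal distance between pot_blue and post_5_foot below 0.022 m and angle between pot_blue's own x axis and vertical above 3 rad and z of pot_blue in the frame of post_5_foot below 0.062 m and value of joint key_5 above 0.006 m)) and ((horizontal distance between pot_orange and post_1_foot below 0.022 m and angle between pot_orange's own x axis and vertical above 3 rad and z of pot_orange in the frame of post_1_foot below 0.062 m and value of joint key_1 above 0.006 m) or (horizontal distance between pot_orange and post_2_foot below 0.022 m and angle between pot_orange's own x axis and vertical above 3 rad and z of pot_orange in the frame of post_2_foot below 0.062 m and value of joint key_2 above 0.006 m) or (horizontal distance between pot_orange and post_3_foot below 0.022 m and angle between pot_orange's own x axis and vertical above 3 rad and z of pot_orange in the frame of post_3_foot below 0.062 m and value of joint key_3 above 0.006 m) or (horizontal distance between pot_orange and post_4_foot below 0.022 m and angle between pot_orange's own x axis and vertical above 3 rad and z of pot_orange in the frame of post_4_foot below 0.062 m and value of joint key_4 above 0.006 m) or (horizontal distance between pot_orange and post_5_foot below 0.022 m and angle between pot_orange's own x axis and vertical above 3 rad and z of pot_orange in the frame of post_5_foot below 0.062 m and value of joint key_5 above 0.006 m)) and ((horizontal distance between pot_yellow and post_1_foot below 0.022 m and angle between pot_yellow's own x axis and vertical above 3 rad and z of pot_yellow in the frame of post_1_foot below 0.062 m and value of joint key_1 above 0.006 m) or (horizontal distance between pot_yellow and post_2_foot below 0.022 m and angle between pot_yellow's own x axis and vertical above 3 rad and z of pot_yellow in the frame of post_2_foot below 0.062 m and value of joint key_2 above 0.006 m) or (horizontal distance between pot_yellow and post_3_foot below 0.022 m and angle between pot_yellow's own x axis and vertical above 3 rad and z of pot_yellow in the frame of post_3_foot below 0.062 m and value of joint key_3 above 0.006 m) or (horizontal distance between pot_yellow and post_4_foot below 0.022 m and angle between pot_yellow's own x axis and vertical above 3 rad and z of pot_yellow in the frame of post_4_foot below 0.062 m and value of joint key_4 above 0.006 m) or (horizontal distance between pot_yellow and post_5_foot below 0.022 m and angle between pot_yellow's own x axis and vertical above 3 rad and z of pot_yellow in the frame of post_5_foot below 0.062 m and value of joint key_5 above 0.006 m)) and linear speed of each of pot_green, pot_blue, pot_orange, pot_yellow below 0.02 m/s and (value of joint key_1 below 0.004 m or (horizontal distance between pot_green and post_1_foot below 0.022 m and angle between pot_green's own x axis and vertical above 3 rad and z of pot_green in the frame of post_1_foot below 0.062 m) or (horizontal distance between pot_blue and post_1_foot below 0.022 m and angle between pot_blue's own x axis and vertical above 3 rad and z of pot_blue in the frame of post_1_foot below 0.062 m) or (horizontal distance between pot_orange and post_1_foot below 0.022 m and angle between pot_orange's own x axis and vertical above 3 rad and z of pot_orange in the frame of post_1_foot below 0.062 m) or (horizontal distance between pot_yellow and post_1_foot below 0.022 m and angle between pot_yellow's own x axis and vertical above 3 rad and z of pot_yellow in the frame of post_1_foot below 0.062 m)) and (value of joint key_2 below 0.004 m or (horizontal distance between pot_green and post_2_foot below 0.022 m and angle between pot_green's own x axis and vertical above 3 rad and z of pot_green in the frame of post_2_foot below 0.062 m) or (horizontal distance between pot_blue and post_2_foot below 0.022 m and angle between pot_blue's own x axis and vertical above 3 rad and z of pot_blue in the frame of post_2_foot below 0.062 m) or (horizontal distance between pot_orange and post_2_foot below 0.022 m and angle between pot_orange's own x axis and vertical above 3 rad and z of pot_orange in the frame of post_2_foot below 0.062 m) or (horizontal distance between pot_yellow and post_2_foot below 0.022 m and angle between pot_yellow's own x axis and vertical above 3 rad and z of pot_yellow in the frame of post_2_foot below 0.062 m)) and (value of joint key_3 below 0.004 m or (horizontal distance between pot_green and post_3_foot below 0.022 m and angle between pot_green's own x axis and vertical above 3 rad and z of pot_green in the frame of post_3_foot below 0.062 m) or (horizontal distance between pot_blue and post_3_foot below 0.022 m and angle between pot_blue's own x axis and vertical above 3 rad and z of pot_blue in the frame of post_3_foot below 0.062 m) or (horizontal distance between pot_orange and post_3_foot below 0.022 m and angle between pot_orange's own x axis and vertical above 3 rad and z of pot_orange in the frame of post_3_foot below 0.062 m) or (horizontal distance between pot_yellow and post_3_foot below 0.022 m and angle between pot_yellow's own x axis and vertical above 3 rad and z of pot_yellow in the frame of post_3_foot below 0.062 m)) and (value of joint key_4 below 0.004 m or (horizontal distance between pot_green and post_4_foot below 0.022 m and angle between pot_green's own x axis and vertical above 3 rad and z of pot_green in the frame of post_4_foot below 0.062 m) or (horizontal distance between pot_blue and post_4_foot below 0.022 m and angle between pot_blue's own x axis and vertical above 3 rad and z of pot_blue in the frame of post_4_foot below 0.062 m) or (horizontal distance between pot_orange and post_4_foot below 0.022 m and angle between pot_orange's own x axis and vertical above 3 rad and z of pot_orange in the frame of post_4_foot below 0.062 m) or (horizontal distance between pot_yellow and post_4_foot below 0.022 m and angle between pot_yellow's own x axis and vertical above 3 rad and z of pot_yellow in the frame of post_4_foot below 0.062 m)) and (value of joint key_5 below 0.004 m or (horizontal distance between pot_green and post_5_foot below 0.022 m and angle between pot_green's own x axis and vertical above 3 rad and z of pot_green in the frame of post_5_foot below 0.062 m) or (horizontal distance between pot_blue and post_5_foot below 0.022 m and angle between pot_blue's own x axis and vertical above 3 rad and z of pot_blue in the frame of post_5_foot below 0.062 m) or (horizontal distance between pot_orange and post_5_foot below 0.022 m and angle between pot_orange's own x axis and vertical above 3 rad and z of pot_orange in the frame of post_5_foot below 0.062 m) or (horizontal distance between pot_yellow and post_5_foot below 0.022 m and angle between pot_yellow's own x axis and vertical above 3 rad and z of pot_yellow in the frame of post_5_foot below 0.062 m))); the robot touches nothing.
It fails at once if a pot is set over the post of a dryer that is not switched on ((value of joint key_1 below 0.004 m and ((horizontal distance between pot_green and post_1_foot below 0.03 m and angle between pot_green's own x axis and vertical above 2.8 rad and z of pot_green in the frame of post_1_foot below 0.075 m) or (horizontal distance between pot_blue and post_1_foot below 0.03 m and angle between pot_blue's own x axis and vertical above 2.8 rad and z of pot_blue in the frame of post_1_foot below 0.075 m) or (horizontal distance between pot_orange and post_1_foot below 0.03 m and angle between pot_orange's own x axis and vertical above 2.8 rad and z of pot_orange in the frame of post_1_foot below 0.075 m) or (horizontal distance between pot_yellow and post_1_foot below 0.03 m and angle between pot_yellow's own x axis and vertical above 2.8 rad and z of pot_yellow in the frame of post_1_foot below 0.075 m))) or (value of joint key_2 below 0.004 m and ((horizontal distance between pot_green and post_2_foot below 0.03 m and angle between pot_green's own x axis and vertical above 2.8 rad and z of pot_green in the frame of post_2_foot below 0.075 m) or (horizontal distance between pot_blue and post_2_foot below 0.03 m and angle between pot_blue's own x axis and vertical above 2.8 rad and z of pot_blue in the frame of post_2_foot below 0.075 m) or (horizontal distance between pot_orange and post_2_foot below 0.03 m and angle between pot_orange's own x axis and vertical above 2.8 rad and z of pot_orange in the frame of post_2_foot below 0.075 m) or (horizontal distance between pot_yellow and post_2_foot below 0.03 m and angle between pot_yellow's own x axis and vertical above 2.8 rad and z of pot_yellow in the frame of post_2_foot below 0.075 m))) or (value of joint key_3 below 0.004 m and ((horizontal distance between pot_green and post_3_foot below 0.03 m and angle between pot_green's own x axis and vertical above 2.8 rad and z of pot_green in the frame of post_3_foot below 0.075 m) or (horizontal distance between pot_blue and post_3_foot below 0.03 m and angle between pot_blue's own x axis and vertical above 2.8 rad and z of pot_blue in the frame of post_3_foot below 0.075 m) or (horizontal distance between pot_orange and post_3_foot below 0.03 m and angle between pot_orange's own x axis and vertical above 2.8 rad and z of pot_orange in the frame of post_3_foot below 0.075 m) or (horizontal distance between pot_yellow and post_3_foot below 0.03 m and angle between pot_yellow's own x axis and vertical above 2.8 rad and z of pot_yellow in the frame of post_3_foot below 0.075 m))) or (value of joint key_4 below 0.004 m and ((horizontal distance between pot_green and post_4_foot below 0.03 m and angle between pot_green's own x axis and vertical above 2.8 rad and z of pot_green in the frame of post_4_foot below 0.075 m) or (horizontal distance between pot_blue and post_4_foot below 0.03 m and angle between pot_blue's own x axis and vertical above 2.8 rad and z of pot_blue in the frame of post_4_foot below 0.075 m) or (horizontal distance between pot_orange and post_4_foot below 0.03 m and angle between pot_orange's own x axis and vertical above 2.8 rad and z of pot_orange in the frame of post_4_foot below 0.075 m) or (horizontal distance between pot_yellow and post_4_foot below 0.03 m and angle between pot_yellow's own x axis and vertical above 2.8 rad and z of pot_yellow in the frame of post_4_foot below 0.075 m))) or (value of joint key_5 below 0.004 m and ((horizontal distance between pot_green and post_5_foot below 0.03 m and angle between pot_green's own x axis and vertical above 2.8 rad and z of pot_green in the frame of post_5_foot below 0.075 m) or (horizontal distance between pot_blue and post_5_foot below 0.03 m and angle between pot_blue's own x axis and vertical above 2.8 rad and z of pot_blue in the frame of post_5_foot below 0.075 m) or (horizontal distance between pot_orange and post_5_foot below 0.03 m and angle between pot_orange's own x axis and vertical above 2.8 rad and z of pot_orange in the frame of post_5_foot below 0.075 m) or (horizontal distance between pot_yellow and post_5_foot below 0.03 m and angle between pot_yellow's own x axis and vertical above 2.8 rad and z of pot_yellow in the frame of post_5_foot below 0.075 m)))).
It fails at once if a key is pressed with more than 25 N (contact force between any of key_1, key_2, key_3, key_4, key_5 and anything else above 25 N).
It fails at once if a bottle is shoved more than 40 mm or tipped over (distance of any of drink_bottle, sanitiser, spray_bottle from where it was at the start of the episode above 0.04 m or angle between any of drink_bottle, sanitiser, spray_bottle's own z axis and vertical above 0.5 rad).
Of pot_green, pot_blue, pot_orange, pot_yellow only 2 to 3 are there at a start; the rules pass over those that are not, and their reading is None.
At some moment in a run one of pot_green, pot_blue, pot_orange, pot_yellow may be knocked a few centimetres aside while the robot is not near it.
It also fails if it takes over 210 s, if anything falls off the work surface, if the arm or the gripper's body presses on something with over 40 N, if the wrist force passes 120 N, or if a joint passes its speed limit or range.

## Robot

A 6-joint arm with a two-finger parallel gripper is mounted at the origin on the work surface. World frame = base frame: x ahead of the robot, y to its left, z up, the work surface at z = 0. Lengths are in mm, angles in rad, forces in N, time in s.
With the tool pointing down it reaches from about 350 to 975 mm from the base axis. Payload 7.1 kg.
Tool frame: the origin (TCP) lies between the finger pads; the fingertips stand 14 mm ahead of it and the grasp point (between the pads) lies 5 mm behind it (ctrl.tcp_to_tips is the distance from the TCP to the fingertips, in mm); z points along the fingers, y is the line along which they close (so a half turn about z gives the same grasp; the last joint's range is limited). The gripper opens to 88 mm and grips with 3 to 60 N. Pads are 20 mm wide; open, the fingers measure 115 mm over their backs; the gripper's body (75 mm by 178 mm) begins 61 mm behind the grasp point.
Start: joints at [-1.218, 0.423, 1.63, -0, 1.089, -0.019], TCP at [227.074, -582.273, 236.675] pointing down, gripper open.
Joint ranges: [-3, 3], [-0.9, 2.11], [0.09, 2.58], [-1.31, 4.45], [0.11, 2.69], [-2.54, 2.54]. Speed limits (rad/s): [2.39, 2.39, 3.01, 3.14, 3.14, 3.14].

## Interface

Orientations are given as a rotation vector (axis times angle).
In Python, from workcell import ctrl gives the robot as it stands.
- The arm moves only by the tool apply_moves, never from a script. Its argument "series" is a list that holds one entry, the list of rows, each a list of 7 numbers: the shift along the tool's x, y, z in cm, then the turn, a rotation vector about the tool's x, y, z in degrees, then the opening, from 0 (shut) to 1 (fully open). A call has 1 to 12 rows; each row shifts and turns the commanded pose from where the row before left it, along the tool's axes as they then stand; what a row does not reach is not made up. A row lasts 1/10 s, in which the tool goes at most 50 mm and 8.59 degrees, less where a joint would pass 70% of its speed; a pose out of reach is approached as far as the arm can. A call with a gripper value outside its range is refused whole. The fingers move at their own pace and stop on an object; the grip force is fixed at half the most. Time passes only in rows, so rows that do not move let the fingers close. It gives the time, the measured TCP pose, the force and the opening at its end, in the units of the state.
- ctrl.get_obs(): the state, without advancing time (a new reading comes with each control period).
- ctrl.get_image(name): name is "scene" or "top" or "wrist"; returns a dict with "img" (420x560x3 uint8, blue, green, red), "K" (3x3 intrinsics, pixels), "cam_to_world" (4x4, takes a point from camera to world coordinates). Camera axes: x right, y down, z forward; pixel columns grow to the right and rows downward; lengths in mm; the calibration is good to about 2 mm. A picture is of the moment at which its call begins. There is no depth.
- ctrl.close_job(): hands the job in, once; it reports no verdict.
The state is a dict: "t": time; "qpos": joint angles; "qvel": joint speeds; "joint_torque": joint torques, N m; "ee_pos": TCP position; "orientation": TCP orientation; "ft_force": force on the tool from outside, world axes, zero at the start; "moment": the same for the moment, N m; "width": finger opening in mm.
Only numpy, scipy, OpenCV 4.12 (cv2) and the standard library are available. Lean on these libraries where they do the work, as an engineer would, in place of code of your own. Each camera call takes 0.05 s, during which the arm holds its last target. There are 200 camera calls.

## Working session

There is one attempt and no reset: what is moved stays moved. The work goes in short steps, Python scripts to look and compute and a tool call to move; the robot and the scene stay as the last step left them, time stands still between calls to the robot, and variables do not carry over. Pictures are saved under pics/ and viewed, on a budget of 14 in all, crops included, one or two more only if the job needs it, and the job is handed in when it is done.

Besides the shell and the picture viewer there is one more tool, called after "Emit:" in YAML: its name, and indented under it one key for each argument. apply_moves: Moves the arm, as the interface text tells. Its arguments: {"type":"object","properties":{"series":{"type":"array","items":{"type":"array","items":{"type":"array","items":{"type":"number"}}}}},"required":["series"]}

```bash
mkdir -p pics; ls; python3 - <<'E'
from workcell import ctrl
import cv2,numpy as np
print(ctrl.get_obs())
for n in ("scene","top"):
    d=ctrl.get_image(n); cv2.imwrite(f"pics/{n}0.png",d["img"]); print(n,d["K"],d["cam_to_world"])
E
```

```text
pics
{'t': 0.0, 'qpos': array([-1.21797838e+00,  4.23819289e-01,  1.63068614e+00, -3.12152265e-05,
        1.08858488e+00, -1.89971236e-02]), 'qvel': array([ 5.13228497e-04,  5.12865765e-05, -9.19396172e-04, -3.60096198e-04,
       -3.58928881e-04, -1.56637278e-03]), 'joint_torque': array([-1.01081496e-03, -5.44636452e+01, -2.73661959e+01,  6.44679763e-02,
        2.27748096e-02, -1.36461913e-04]), 'ee_pos': array([ 226.90182588, -581.78909166,  235.9166482 ]), 'orientation': array([-3.08600846e+00, -5.80437532e-01,  4.33456528e-04]), 'ft_force': array([-0.48586699,  0.50231246, -1.26562999]), 'moment': array([0.00090688, 0.01363317, 0.00362443]), 'width': 87.77397473740919}
scene [[421.07939824   0.         279.61098815]
 [  0.         421.07939824 206.31113799]
 [  0.           0.           1.        ]] [[-8.11966770e-01  4.62212699e-01 -3.56467930e-01  9.28151108e+02]
 [ 5.83636385e-01  6.52163282e-01 -4.83788822e-01  5.84391054e+02]
 [ 8.86195824e-03 -6.00868101e-01 -7.99299062e-01  1.01758813e+03]
 [ 0.00000000e+00  0.00000000e+00  0.00000000e+00  1.00000000e+00]]
top [[507.97428163   0.         271.73805896]
 [  0.         507.97428163 206.51648346]
 [  0.           0.           1.        ]] [[ 9.41649864e-03 -9.80630130e-01  1.95642220e-01  1.63204303e+02]
 [-9.99772806e-01 -1.29743005e-02 -1.69116398e-02  2.56988863e+01]
 [ 1.91223844e-02 -1.95438522e-01 -9.80529509e-01  1.75274631e+03]
 [ 0.00000000e+00  0.00000000e+00  0.00000000e+00  1.00000000e+00]]
```

View pics/top0.png

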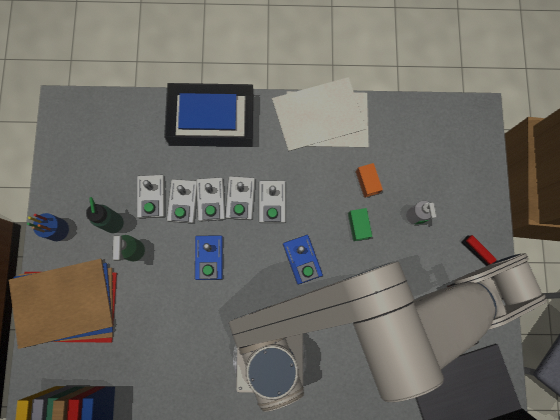

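View pics/scene0.png

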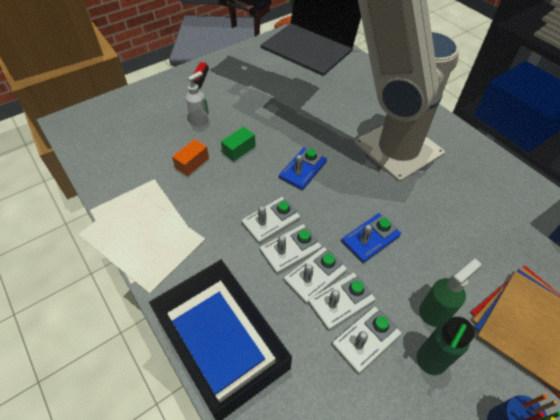

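The top view shows five white dryers in a row at columns 150–272, rows 178–220. There are two blue look-alikes at (208,258) and (303,260), the orange pot at (370,180), the green pot at (361,225) and the sanitiser at (424,212). The scene view agrees and shows no other pot, though the arm hides part of the desk.

```bash
cat > h.py <<'E'
from workcell import ctrl
import cv2,numpy as np
from scipy.spatial.transform import Rotation as R
def grab(n,save=None):
    d=ctrl.get_image(n)
    if save: cv2.imwrite(f"pics/{save}.png",d["img"])
    return d
def plane(d,uv,z):
    uv=np.atleast_2d(uv).astype(float); T=np.array(d["cam_to_world"])
    r=np.c_[uv,np.ones(len(uv))]@np.linalg.inv(d["K"]).T@T[:3,:3].T
    return T[:3,3]+r*((z-T[2,3])/r[:,2])[:,None]
def proj(d,p):
    T=np.linalg.inv(np.array(d["cam_to_world"])); c=T[:3,:3]@np.array(p)+T[:3,3]
    q=d["K"]@c; return q[:2]/q[2]
def hsv(d): return cv2.cvtColor(d["img"],cv2.COLOR_BGR2HSV)
HUE=dict(green=((50,120,60),(75,255,255)),orange=((4,150,120),(15,255,255)),yellow=((20,130,100),(35,255,255)),blue=((100,150,60),(125,255,255)),white=((0,0,170),(180,45,255)))
def blobs(d,c,amin=20):
    m=cv2.inRange(hsv(d),*map(np.array,HUE[c]))
    cs,_=cv2.findContours(m,cv2.RETR_EXTERNAL,cv2.CHAIN_APPROX_NONE)
    return [k for k in cs if cv2.contourArea(k)>=amin]
def cen(k):
    m=cv2.moments(k); return np.array([m["m10"],m["m01"]])/m["m00"]
def obs():
    o=ctrl.get_obs(); print("t",round(o["t"],2),"tcp",o["ee_pos"].round(1),"R\n",R.from_rotvec(o["orientation"]).as_matrix().round(3),"F",o["ft_force"].round(2),"w",round(o["width"],1)); return o
E
python3 - <<'E'
from h import *
for n in("top","scene"):
    d=grab(n)
    for c in HUE:
        for k in blobs(d,c,25):
            u=cen(k); z={"green":46,"white":20}.get(c,56)
            P=plane(d,k[:,0,:],z)[:,:2].astype(np.float32); (cx,cy),(w,h),a=cv2.minAreaRect(P)
            if 250<plane(d,u,z)[0][0]<950 and abs(plane(d,u,z)[0][1])<700: print(n,c,u.round(),plane(d,u,z)[0][:2].round(),"rect",round(cx),round(cy),round(w),round(h),round(a,1))
E
```

```text
top green [308. 271.] [ 286. -126.] rect 285 -126 27 30 0.6
top green [207. 270.] [286. 209.] rect 285 210 27 27 0.6
top green [361. 224.] [ 447. -308.] rect 447 -308 104 56 10.0
top green [272. 212.] [483.  -4.] rect 483 -5 27 27 45.2
top green [179. 212.] [482. 312.] rect 482 312 27 26 46.1
top green [210. 210.] [490. 208.] rect 489 207 28 27 1.8
top green [238. 208.] [495. 110.] rect 495 110 24 24 1.2
top green [149. 207.] [497. 416.] rect 497 417 27 26 46.4
top green [ 92. 205.] [500. 609.] rect 502 610 53 10 14.3
top orange [370. 178.] [ 606. -343.] rect 606 -343 100 53 16.7
top blue [209. 251.] [347. 206.] rect 326 206 143 86 0.9
top blue [300. 254.] [ 342. -100.] rect 325 -107 145 88 20.1
top blue [207. 111.] [843. 228.] rect 845 228 131 197 0.9
top white [327. 118.] [ 837. -200.] rect 852 -188 253 316 3.2
scene green [456. 341.] [388. 555.] rect 380 558 89 37 9.7
scene green [381. 323.] [499. 421.] rect 499 421 31 34 80.4
scene green [357. 287.] [484. 316.] rect 484 317 33 31 54.5
scene green [448. 296.] [315. 468.] rect 314 465 65 74 20.6
scene green [328. 259.] [492. 213.] 
[... 295 characters left out ...]
-292.] rect 453 -292 128 93 10.3
scene orange [189. 152.] [ 607. -338.] rect 606 -338 101 59 17.5
scene blue [482. 320.] [303. 558.] rect 288 554 88 10 13.2
scene blue [217. 342.] [843. 236.] rect 841 229 130 199 0.0
scene blue [368. 242.] [375. 237.] rect 357 229 145 88 1.6
scene blue [301. 173.] [373. -64.] rect 353 -79 148 89 20.3
scene white [362. 343.] [561. 425.] rect 542 422 145 89 3.5
scene white [228. 326.] [800. 204.] rect 828 211 152 245 0.1
scene white [324. 291.] [549. 269.] rect 528 266 153 195 3.0
scene white [286. 252.] [560. 117.] rect 540 110 89 145 86.8
scene white [267. 223.] [548.   8.] rect 529 -2 145 89 0.4
scene white [195.  98.] [ 446. -604.] rect 445 -605 28 34 54.9
```

Emit:
apply_moves:
  series:
    - [[0,0,0,0,0,7.1,0],[0,0,0,0,0,7.1,0],[0,0,0,0,0,7.1,0],[2,-4.5,0,0,0,0,0],[2,-4.5,0,0,0,0,0],[2,-4.5,0,0,0,0,0],[2,-4.5,0,0,0,0,0],[2,-4.5,0,0,0,0,0],[2,-4.5,0,0,0,0,0],[2,-4.5,0,0,0,0,0],[2,-4.5,0,0,0,0,0]]

```text
t: 1.3
ee_pos: [387.4, -220.4, 236.8]
orientation: [3.141, -0.001, 0.001]
ft_force: [1.3, -0.6, 0.2]
width: 3.2
```

Emit:
apply_moves:
  series:
    - [[2,-4.5,0,0,0,0,0],[1.8,-4.5,0,0,0,0,0],[1.5,-4.5,0,0,0,0,0],[1.5,-4.5,0,0,0,0,0],[1,-4,0,0,0,0,0],[0,0,0,0,0,0,0],[0,0,0,0,0,0,0]]

```text
t: 2.0
ee_pos: [464.9, -1.5, 236.5]
orientation: [3.141, 0.004, -0.001]
ft_force: [0.1, 0.0, 0.1]
width: 0.3
```

```bash
python3 - <<'E'
from h import *
o=obs(); print(o["qpos"].round(3))
d=grab("wrist","w1"); print(d["K"].round(1),np.array(d["cam_to_world"]).round(3))
for k in blobs(d,"green",60): print(cen(k).round(1),plane(d,cen(k),46)[0].round(1),cv2.contourArea(k))
e=grab("top","top1")
for c in("yellow","blue","orange","green"):
    for k in blobs(e,c,60): print(c,cen(k).round(),plane(e,cen(k),46)[0].round(),cv2.contourArea(k))
E
```

```text
t 2.0 tcp [464.9  -1.5 236.5] R
 [[ 1.     0.003 -0.   ]
 [ 0.003 -1.    -0.   ]
 [-0.     0.    -1.   ]] F [0.06 0.03 0.14] w 0.3
[-0.029  0.187  1.972 -0.     0.983  1.54 ]
[[294.2   0.  288.8]
 [  0.  294.2 209.5]
 [  0.    0.    1. ]] [[ 3.00000e-03 -9.63000e-01 -2.71000e-01  5.39898e+02]
 [-1.00000e+00 -3.00000e-03 -1.00000e-03 -2.20700e+00]
 [ 1.00000e-03  2.71000e-01 -9.63000e-01  3.85054e+02]
 [ 0.00000e+00  0.00000e+00  0.00000e+00  1.00000e+00]]
[ 23.6 177.3] [482.4 305.3  46. ] 782.0
[289.9 176.6] [484.2  -3.8  46. ] 551.5
[527.8 205. ] [ 451.  -287.7   46. ] 5485.0
[110.1 170.8] [490.3 203.6  46. ] 700.5
[192.2 166.2] [495.9 108.5  46. ] 612.0
yellow [ 22. 410.] [-158.  777.   46.] 193.0
blue [ 87. 409.] [-154.  573.   46.] 195.5
blue [ 97. 332.] [ 81. 560.  46.] 72.0
blue [209. 251.] [348. 207.  46.] 717.0
blue [310. 255.] [ 340. -135.   46.] 122.5
blue [ 49. 221.] [443. 747.  46.] 103.5
blue [207. 111.] [847. 229.  46.] 1862.5
orange [370. 178.] [ 608. -345.   46.] 396.5
green [361. 224.] [ 447. -308.   46.] 448.5
```

View pics/w1.png

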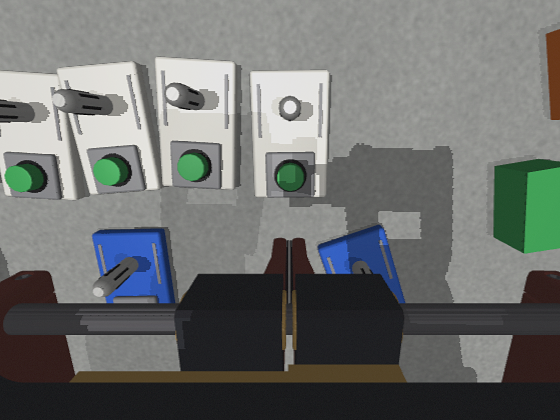

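View pics/top1.png

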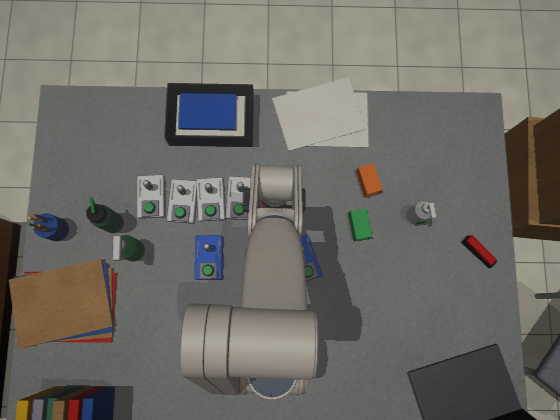

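The wrist view shows keys at (290,177), (192,166), (110,171) and (24,177). With the arm moved away, the top view shows only the green and orange pots, so exactly two dryers are needed. I'll feel key A at (484,-3) first.

Emit:
apply_moves:
  series:
    - [[1.9,0.1,3,0,0,0,0],[0,0,4,0,0,0,0],[0,0,4,0,0,0,0],[0,0,4,0,0,0,0],[0,0,2,0,0,0,0],[0,0,0,0,0,0,0],[0,0,0,0,0,0,0]]

```text
t: 2.8
ee_pos: [484.0, -4.4, 66.9]
orientation: [3.142, -0.003, -0.001]
ft_force: [0.4, 0.2, -0.5]
width: 0.4
```

Emit:
apply_moves:
  series:
    - [[0,0,0.2,0,0,0,0],[0,0,0.1,0,0,0,0],[0,0,0,0,0,0,0]]

```text
t: 3.1
ee_pos: [484.6, -3.4, 64.6]
orientation: [3.142, 0.0, 0.003]
ft_force: [0.1, 0.2, -0.9]
width: 0.4
```

Emit:
apply_moves:
  series:
    - [[0,0,0.1,0,0,0,0],[0,0,0,0,0,0,0]]

```text
t: 3.3
ee_pos: [484.2, -3.2, 63.0]
orientation: [-3.142, -0.0, -0.001]
ft_force: [-0.1, 0.9, -0.3]
width: 0.5
```

Emit:
apply_moves:
  series:
    - [[0,0,0.1,0,0,0,0],[0,0,0,0,0,0,0]]

```text
t: 3.5
ee_pos: [484.0, -3.2, 61.6]
orientation: [-3.142, -0.0, 0.0]
ft_force: [0.1, -0.3, 0.5]
width: 0.3
```

Emit:
apply_moves:
  series:
    - [[0,0,0.2,0,0,0,0],[0,0,0,0,0,0,0],[0,0,0,0,0,0,0]]

```text
t: 3.8
ee_pos: [484.2, -3.3, 59.7]
orientation: [-3.142, 0.0, -0.0]
ft_force: [0.4, 0.7, 0.9]
width: 0.5
```

Emit:
apply_moves:
  series:
    - [[0,0,0.1,0,0,0,0],[0,0,0,0,0,0,0],[0,0,0,0,0,0,0]]

```text
t: 4.1
ee_pos: [484.1, -3.2, 58.7]
orientation: [-3.142, -0.0, -0.0]
ft_force: [1.2, 1.8, 1.4]
width: 0.6
```

Emit:
apply_moves:
  series:
    - [[0,0,0.1,0,0,0,0],[0,0,0,0,0,0,0],[0,0,0,0,0,0,0]]

```text
t: 4.4
ee_pos: [484.1, -3.2, 57.7]
orientation: [-3.142, 0.0, -0.0]
ft_force: [0.7, 0.3, 1.2]
width: 0.5
```

Emit:
apply_moves:
  series:
    - [[0,0,0.1,0,0,0,0],[0,0,0,0,0,0,0],[0,0,0,0,0,0,0]]

```text
t: 4.7
ee_pos: [484.1, -3.3, 56.7]
orientation: [-3.142, -0.0, -0.0]
ft_force: [0.7, 0.7, 0.7]
width: 0.4
```

Emit:
apply_moves:
  series:
    - [[0,0,0.1,0,0,0,0],[0,0,0.1,0,0,0,0],[0,0,0.1,0,0,0,0],[0,0,0,0,0,0,0]]

```text
t: 5.1
ee_pos: [484.1, -3.2, 53.6]
orientation: [3.142, 0.0, 0.0]
ft_force: [0.7, 0.7, 2.4]
width: 0.2
```

Emit:
apply_moves:
  series:
    - [[0,0,0.1,0,0,0,0],[0,0,0,0,0,0,0],[0,0,0,0,0,0,0]]

```text
t: 5.4
ee_pos: [484.1, -3.3, 52.7]
orientation: [-3.142, -0.0, -0.0]
ft_force: [0.2, 1.0, 2.6]
width: 0.6
```

Emit:
apply_moves:
  series:
    - [[0,0,-3.5,0,0,0,0],[1.2,-5,0,0,0,0,0],[0,-5,0,0,0,0,0],[0,-1.2,0,0,0,0,0],[0,0,2.6,0,0,0,0],[0,0,0,0,0,0,0]]

```text
t: 6.0
ee_pos: [494.2, 107.4, 59.9]
orientation: [3.141, 0.002, -0.005]
ft_force: [-0.3, 0.7, 2.7]
width: 0.4
```

```bash
python3 - <<'E'
from h import *
obs(); d=grab("wrist","w2")
for k in blobs(d,"green",60): print(cen(k).round(1),plane(d,cen(k),46)[0].round(1),cv2.contourArea(k))
e=grab("scene","s2")
for k in blobs(e,"green",20): print(cen(k).round(1),plane(e,cen(k),46)[0].round(1),cv2.contourArea(k))
E
```

```text
t 6.0 tcp [494.2 107.4  59.9] R
 [[ 1.     0.001 -0.003]
 [ 0.001 -1.    -0.001]
 [-0.003  0.001 -1.   ]] F [-0.35  0.72  2.69] w 0.4
[462.7 267.2] [487.2   0.7  46. ] 2499.5
[125.9 258.2] [492.9 204.2  46. ] 2517.5
[273.4 240.1] [504.6 115.4  46. ] 863.0
[456.3 341.4] [388.6 555.2  46. ] 237.0
[381.5 322.6] [499.2 420.5  46. ] 133.0
[356.8 286.7] [484.  315.9  46. ] 112.0
[447.9 296.1] [315.6 467.2  46. ] 450.0
[328.2 259.4] [492.3 212.8  46. ] 102.5
[305.3 237.3] [499.5 123.3  46. ] 41.5
[384.2 223.3] [290.1 214.7  46. ] 85.5
[281.8 206.7] [490.4   1.   46. ] 45.0
[238.1 142.9] [ 454.6 -291.2   46. ] 656.0
```

View pics/w2.png

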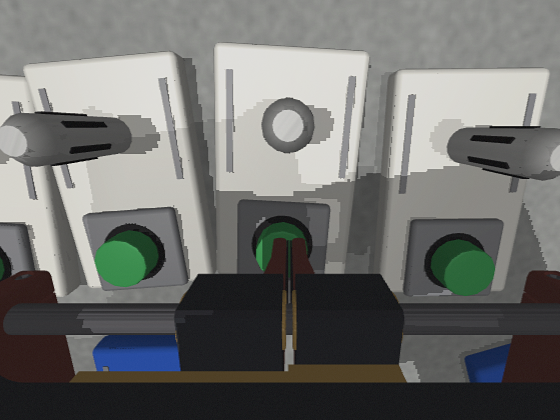

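Key A at (463,267) is back up like its neighbour at (126,258), and it stayed soft, so it's worn. The tips are now on key B at (273,240).

Emit:
apply_moves:
  series:
    - [[0.1,0,0.1,0,0,0,0],[0,0,0,0,0,0,0],[0,0,0,0,0,0,0]]

```text
t: 6.4
ee_pos: [496.9, 106.9, 61.1]
orientation: [-3.142, 0.001, -0.001]
ft_force: [0.0, 0.2, 0.1]
width: 0.2
```

Emit:
apply_moves:
  series:
    - [[0,0,0.1,0,0,0,0],[0,0,0,0,0,0,0],[0,0,0,0,0,0,0]]

```text
t: 6.7
ee_pos: [497.0, 107.2, 59.9]
orientation: [3.141, 0.0, 0.001]
ft_force: [-0.2, -2.3, 2.7]
width: 0.5
```

Emit:
apply_moves:
  series:
    - [[0,0,0.1,0,0,0,0],[0,0,0.1,0,0,0,0],[0,0,0,0,0,0,0]]

```text
t: 7.0
ee_pos: [496.9, 107.3, 57.7]
orientation: [3.142, 0.0, 0.0]
ft_force: [1.2, -2.0, 3.6]
width: 0.6
```

Emit:
apply_moves:
  series:
    - [[0,0,0.1,0,0,0,0],[0,0,0.1,0,0,0,0],[0,0,0,0,0,0,0]]

```text
t: 7.3
ee_pos: [496.4, 107.5, 55.3]
orientation: [-3.141, 0.0, 0.001]
ft_force: [-1.4, -0.1, -0.2]
width: 0.0
```

Key B gave way: 3.6 N, then about 0. I'll push it 2 mm more so it snaps, then move to key C.

Emit:
apply_moves:
  series:
    - [[0,0,0.1,0,0,0,0],[0,0,0.1,0,0,0,0],[0,0,0,0,0,0,0],[0,0,0,0,0,0,0]]

```text
t: 7.7
ee_pos: [496.6, 107.4, 53.6]
orientation: [3.142, 0.0, -0.001]
ft_force: [0.3, 0.8, -0.2]
width: 0.3
```

Emit:
apply_moves:
  series:
    - [[0,0,-3.5,0,0,0,0],[-0.5,-5,0,0,0,0,0],[0,-4.8,0,0,0,0,0],[0,0,2.4,0,0,0,0],[0,0,0,0,0,0,0],[0,0,0,0,0,0,0]]

```text
t: 8.3
ee_pos: [491.0, 204.6, 64.4]
orientation: [3.141, 0.0, -0.003]
ft_force: [0.5, -0.2, -0.1]
width: 0.4
```

Emit:
apply_moves:
  series:
    - [[0,0,0.3,0,0,0,0],[0,0,0.1,0,0,0,0],[0,0,0,0,0,0,0],[0,0,0,0,0,0,0]]

```text
t: 8.7
ee_pos: [492.0, 204.8, 61.0]
orientation: [-3.141, 0.001, -0.001]
ft_force: [0.0, 0.3, 1.1]
width: 0.5
```

Emit:
apply_moves:
  series:
    - [[0,0,0.1,0,0,0,0],[0,0,0.1,0,0,0,0],[0,0,0,0,0,0,0]]

```text
t: 9.0
ee_pos: [491.9, 205.1, 58.7]
orientation: [-3.142, -0.0, -0.001]
ft_force: [0.5, -0.2, 1.2]
width: 0.3
```

Emit:
apply_moves:
  series:
    - [[0,0,0.1,0,0,0,0],[0,0,0.1,0,0,0,0],[0,0,0,0,0,0,0]]

```text
t: 9.3
ee_pos: [491.8, 205.1, 56.6]
orientation: [-3.142, -0.0, -0.0]
ft_force: [0.4, -1.0, 1.2]
width: 0.4
```

Emit:
apply_moves:
  series:
    - [[0,0,0.1,0,0,0,0],[0,0,0.1,0,0,0,0],[0,0,0,0,0,0,0]]

```text
t: 9.6
ee_pos: [491.8, 205.2, 54.6]
orientation: [-3.142, -0.0, -0.0]
ft_force: [0.9, -0.7, 1.5]
width: 0.2
```

Key C stayed soft (1.1, 1.2, 1.2, 1.5 N), so it's worn. Next is key D at about (483,307).

Emit:
apply_moves:
  series:
    - [[0,0,-3.5,0,0,0,0],[-0.8,-5,0,0,0,0,0],[0,-5.2,0,0,0,0,0],[0,0,2.5,0,0,0,0],[0,0,0,0,0,0,0],[0,0,0,0,0,0,0]]

```text
t: 10.2
ee_pos: [482.7, 303.7, 64.1]
orientation: [3.14, 0.0, -0.004]
ft_force: [0.7, -0.3, 0.6]
width: 0.7
```

```bash
python3 - <<'E'
from h import *
obs(); d=grab("wrist","w3")
for k in blobs(d,"green",60): print(cen(k).round(1),plane(d,cen(k),46)[0].round(1),cv2.contourArea(k))
E
```

```text
t 10.2 tcp [482.7 303.7  64.1] R
 [[ 1.     0.    -0.003]
 [ 0.    -1.    -0.002]
 [-0.003  0.002 -1.   ]] F [ 0.75 -0.3   0.64] w 0.7
[265.2 244.9] [488.4 317.   46. ] 1072.0
[437.9 238.9] [492.3 212.3  46. ] 2423.0
[102.9 228. ] [499.3 413.8  46. ] 2610.0
```

View pics/w3.png

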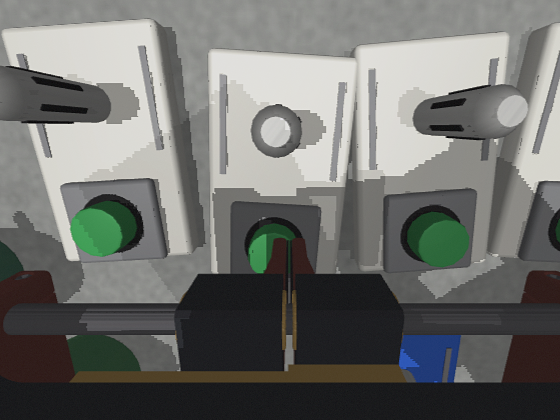

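The key D collar is centred at column 276 and the tips at 289, so I'll shift about 6 mm to the left before pressing.

Emit:
apply_moves:
  series:
    - [[0,-0.6,0,0,0,0,0],[0,0,0.3,0,0,0,0],[0,0,0,0,0,0,0],[0,0,0,0,0,0,0]]

```text
t: 10.65
ee_pos: [483.9, 310.2, 61.8]
orientation: [-3.142, 0.001, -0.0]
ft_force: [0.3, 1.5, -0.3]
width: 0.5
```

Emit:
apply_moves:
  series:
    - [[0,0,0.1,0,0,0,0],[0,0,0.1,0,0,0,0],[0,0,0,0,0,0,0],[0,0,0,0,0,0,0]]

```text
t: 11.05
ee_pos: [483.9, 310.4, 59.8]
orientation: [3.142, 0.0, 0.0]
ft_force: [1.2, -1.0, 2.4]
width: 0.5
```

Emit:
apply_moves:
  series:
    - [[0,0,0.1,0,0,0,0],[0,0,0,0,0,0,0],[0,0,0,0,0,0,0]]

```text
t: 11.35
ee_pos: [484.0, 310.4, 58.8]
orientation: [-3.142, -0.0, -0.0]
ft_force: [-0.3, -1.2, 4.4]
width: 0.5
```

Emit:
apply_moves:
  series:
    - [[0,0,0.1,0,0,0,0],[0,0,0.1,0,0,0,0],[0,0,0,0,0,0,0]]

```text
t: 11.65
ee_pos: [483.8, 310.5, 56.4]
orientation: [-3.142, 0.0, 0.0]
ft_force: [0.9, -0.7, 2.2]
width: 0.5
```

Emit:
apply_moves:
  series:
    - [[0,0,0.1,0,0,0,0],[0,0,0.1,0,0,0,0],[0,0,0,0,0,0,0]]

```text
t: 11.95
ee_pos: [483.5, 310.5, 54.3]
orientation: [3.141, 0.0, -0.001]
ft_force: [0.0, -0.1, -0.9]
width: 0.5
```

Emit:
apply_moves:
  series:
    - [[0,0,0.1,0,0,0,0],[0,0,0,0,0,0,0],[0,0,-4,0,0,0,0],[0,0,-5,0,0,0,0],[0,2,-5,0,0,0,1],[0,5,-3,0,0,0,1],[0,3,0,0,0,0,1],[0,0,0,0,0,0,1],[0,0,0,0,0,0,1]]

```text
t: 12.85
ee_pos: [483.9, 218.8, 216.0]
orientation: [-3.141, 0.003, -0.0]
ft_force: [0.0, -0.0, -0.0]
width: 36.9
```

```bash
python3 - <<'E'
from h import *
import pickle
o=obs(); print(o["qpos"].round(3)); d=grab("wrist","w4")
pickle.dump(d,open("w4.pkl","wb"))
for k in blobs(d,"green",60): print(cen(k).round(1),plane(d,cen(k),46)[0].round(1),plane(d,cen(k),37.5)[0].round(1),cv2.contourArea(k))
E
```

```text
t 12.85 tcp [483.9 218.8 216. ] R
 [[ 1.    -0.002  0.   ]
 [-0.002 -1.     0.   ]
 [ 0.    -0.    -1.   ]] F [ 0.02 -0.03 -0.04] w 36.9
[0.402 0.313 1.855 0.    0.974 1.974]
[294.4 344.5] [288.4 210.8  46. ] [281.2 210.6  37.5] 416.0
[206.5 197. ] [483.9 309.2  46. ] [481.9 311.7  37.5] 571.0
[484.  195.6] [485.1   1.2  46. ] [483.2  -4.6  37.5] 767.5
[297.  191.1] [490.5 208.7  46. ] [488.7 208.4  37.5] 605.5
[382.8 184.9] [497.3 114.5  46. ] [495.7 111.7  37.5] 587.0
[110.4 184.6] [498.  413.7  46. ] [496.4 418.9  37.5] 774.0
```

View pics/w4.png

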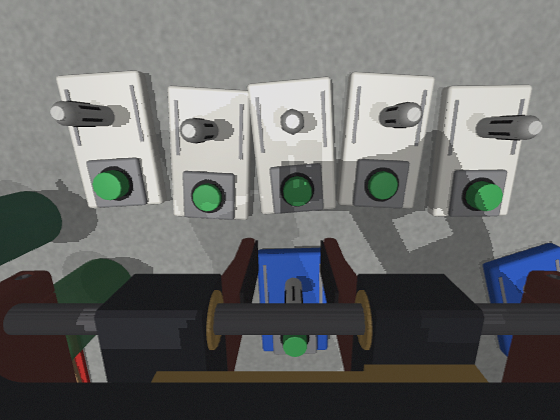

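Keys B (383,185) and D (206,197) sit low in their wells. Keys A, C and E stand up. Now I'll locate posts B and D and both pots.

```bash
python3 - <<'E'
from h import *
import pickle
d=pickle.load(open("w4.pkl","rb"))
for n,tip,c in(("B",(414,115),[(354,73),(433,78),(415,207),(341,203)]),("D",(189,130),[(169,87),(250,92),(246,218),(173,216)])):
    print(n,"tip",plane(d,tip,90)[0].round(1)); P=plane(d,c,20)[:,:2]; print("corners",P.round(0).tolist())
    f,b=P[:2].mean(0),P[2:].mean(0); u=(f-b)/np.linalg.norm(f-b); print("len",np.linalg.norm(f-b).round(),"yaw",np.degrees(np.arctan2(u[1],u[0])).round(1),"foot",(b+u*105).round(1),(f-u*45).round(1))
for n in("top","scene"):
    e=grab(n)
    for c in("green","orange"):
        k=max([k for k in blobs(e,c,100) if plane(e,cen(k),30)[0][1]<-200],key=cv2.contourArea)
        P=plane(e,k[:,0],56)[:,:2].astype(np.float32); print(n,c,plane(e,cen(k),56)[0].round(1),cv2.minAreaRect(P))
E
```

```text
B tip [568.8 106.4  90. ]
corners [[615.0, 147.0], [609.0, 62.0], [465.0, 65.0], [470.0, 155.0]]
len 144.0 yaw -2.0 foot [572.5 106. ] [567.  106.2]
D tip [556.2 307.6  90. ]
corners [[601.0, 348.0], [596.0, 260.0], [451.0, 270.0], [454.0, 360.0]]
len 146.0 yaw -4.3 foot [557.4 307.1] [553.3 307.4]
top green [ 445.8 -306.1   56. ] ((445.60174560546875, -305.2802734375), (103.10519409179688, 57.53303146362305), 9.672666549682617)
top orange [ 605.6 -342.6   56. ] ((606.1893920898438, -342.6965026855469), (99.73614501953125, 53.49478530883789), 16.711467742919922)
scene green [ 459.5 -281.9   56. ] ((457.5003662109375, -282.9696044921875), (126.9307861328125, 93.00860595703125), 9.542906761169434)
scene orange [ 606.8 -337.2   56. ] ((605.8604736328125, -337.83642578125), (101.06143188476562, 58.10061264038086), 16.851530075073242)
```

Emit:
apply_moves:
  series:
    - [[-1,5,0,0,0,0,1],[-1,5,-3,8,0,0,1],[0,0,0,8,0,0,1],[0,0,0,8,0,0,1],[0,0,0,8,0,0,1],[0,0,0,0,0,0,1],[0,0,0,0,0,0,1]]

```text
t: 13.7
ee_pos: [466.7, 132.8, 236.7]
orientation: [-2.605, 0.004, 0.007]
ft_force: [0.5, 0.2, 0.4]
width: 87.7
```

```bash
python3 - <<'E'
from h import *
o=obs(); print(o["qpos"].round(4))
E
```

```text
t 13.7 tcp [466.7 132.8 236.7] R
 [[ 1.    -0.004 -0.004]
 [-0.001 -0.86   0.511]
 [-0.006 -0.511 -0.86 ]] F [0.52 0.24 0.42] w 87.7
[-0.0644  0.2539  2.0012  0.6363  1.0303  1.1342]
```

```bash
cat > kin.py <<'E'
import numpy as np
from scipy.optimize import least_squares
from scipy.spatial.transform import Rotation as R
Q=np.array([[-1.21798,.42382,1.63069,0,1.08858,-.019],[-.029,.187,1.972,0,.983,1.54],[.402,.313,1.855,0,.974,1.974],[-.0644,.2539,2.0012,.6363,1.0303,1.1342]])
X=np.array([[226.9,-581.8,236],[464.9,-1.5,236.5],[483.9,218.8,216],[466.7,132.8,236.7]])
def rot(q):
    return (R.from_euler('z',q[0])*R.from_euler('y',q[1]+q[2])*R.from_euler('z',q[3])*R.from_euler('y',q[4])*R.from_euler('z',q[5]+np.pi/2)).as_matrix()
def fk(q,p):
    r0,h,L1,L2,a,L3=p; s,c=np.sin(q[1]+q[2]),np.cos(q[1]+q[2])
    w=np.array([r0+L1*np.sin(q[1])+L2*s+a*c,0,h+L1*np.cos(q[1])+L2*c-a*s])
    M=rot(q); return R.from_euler('z',q[0]).as_matrix()@w+L3*M[:,2],M
def fit():
    f=lambda p:np.r_[np.concatenate([fk(q,p)[0]-x for q,x in zip(Q,X)]),p[0]*.01,p[4]*.01]
    return least_squares(f,[0,350,450,450,0,200])
LO=np.array([-3,-.9,.09,-1.31,.11,-2.54]);HI=np.array([3,2.11,2.58,4.45,2.69,2.54])
def ik(x,M,p,q0):
    f=lambda q:np.r_[(fk(q,p)[0]-x)/100,(fk(q,p)[1]-M).ravel()]
    return least_squares(f,np.clip(q0,LO+1e-3,HI-1e-3),bounds=(LO,HI))
E
python3 - <<'E'
from kin import *
s=fit(); p=s.x; print(p.round(1),s.fun.round(2)); print(rot(Q[3]).round(2))
M=np.array([[0,0,1.],[0,-1,0],[1,0,0]])
for x in([569,107,110],[556,307.5,110],[569,107,220]):
  for th in(0,15,-15,30):
    r=ik(np.array(x),R.from_euler('y',th,degrees=True).as_matrix()@M,p,[.3,.8,1.8,3.1,1.,-1.4]); print(x,th,r.cost.round(5),r.x.round(2))
E
```

```text
[-20.  316.5 570.8 494.   58.5 318.6] [-11.17  -4.08   0.72  -0.64 -11.97  -0.46   4.93 -10.97  -1.14   0.06
  -0.24   0.88  -0.2    0.59]
[[ 1.   -0.   -0.  ]
 [-0.   -0.86  0.51]
 [-0.01 -0.51 -0.86]]
[569, 107, 110] 0 0.0 [ 0.4   1.14  2.35  3.57  1.9  -1.43]
[569, 107, 110] 15 0.0 [ 0.39  0.91  2.42  3.52  1.48 -1.5 ]
[569, 107, 110] -15 0.0 [ 0.39  1.32  2.23  3.61  2.21 -1.38]
[569, 107, 110] 30 0.0 [ 0.35  0.66  2.4   3.51  0.97 -1.6 ]
[556, 307.5, 110] 0 0.0 [ 0.91  1.05  2.15  4.06  1.61 -1.52]
[556, 307.5, 110] 15 0.0 [ 0.89  0.86  2.2   4.05  1.26 -1.64]
[556, 307.5, 110] -15 0.0 [ 0.89  1.23  2.05  4.06  1.91 -1.46]
[556, 307.5, 110] 30 0.0 [ 0.83  0.68  2.19  4.13  0.88 -1.83]
[569, 107, 220] 0 0.0 [ 0.4   0.83  2.45  3.55  1.71 -1.51]
[569, 107, 220] 15 0.0 [ 0.39  0.56  2.47  3.54  1.2  -1.62]
[569, 107, 220] -15 0.0 [ 0.39  1.06  2.37  3.58  2.1  -1.45]
[569, 107, 220] 30 0.0 [ 0.35  0.34  2.39  3.64  0.67 -1.79]
```

Emit:
apply_moves:
  series:
    - [[0,0,0,-7.7,0,0,1],[0,0,0,-7.7,0,0,1],[0,0,0,-7.7,0,0,1],[0,0,0,-7.6,0,0,1],[-0.2,4.8,0,0,0,0,1],[-0.2,4.8,0,0,0,0,1],[-0.2,4.8,0,0,0,0,1],[-0.2,4.8,0,0,0,0,1],[-0.2,4.8,0,0,0,0,1],[-0.2,4.8,0,0,0,0,1],[-0.2,4.8,0,0,0,0,1],[-0.2,4.8,0,0,0,0,1]]

```text
t: 14.9
ee_pos: [451.9, -252.0, 237.2]
orientation: [3.141, 0.003, -0.004]
ft_force: [-0.1, 0.3, -0.4]
width: 87.7
```

Emit:
apply_moves:
  series:
    - [[0,4.8,0,0,0,0,1],[0,0,0,0,0,-8,1],[0,0,0,0,0,-1.7,1],[0,0,0,0,-7.5,0,1],[0,0,0,0,-7.5,0,1],[0,0,0,0,0,0,1],[0,0,0,0,0,0,1]]

```text
t: 15.6
ee_pos: [451.8, -297.2, 235.8]
orientation: [3.084, 0.266, -0.408]
ft_force: [-0.7, -0.7, 0.9]
width: 87.9
```

```bash
python3 - <<'E'
from h import *
o=obs(); print(o["qpos"].round(4)); d=grab("wrist","w5")
for c in("green","orange"):
    for k in blobs(d,c,200): print(c,cen(k).round(1),plane(d,cen(k),56)[0].round(1))
e=grab("top"); 
for c in("green","orange"):
    for k in blobs(e,c,100):print(c,plane(e,cen(k),56)[0].round())
E
```

```text
t 15.6 tcp [ 451.8 -297.2  235.8] R
 [[ 0.951  0.171 -0.256]
 [ 0.166 -0.985 -0.041]
 [-0.26  -0.003 -0.966]] F [-0.68 -0.68  0.89] w 87.9
[-0.5151  0.3988  1.6967 -0.1715  1.2574  0.9541]
green [143.8 242.9] [ 300.9 -134.    56. ]
green [295.6 149.3] [ 458.  -304.2   56. ]
green [11.2 70.3] [487.7 -26.7  56. ]
orange [370.5  27.1] [ 578.7 -348.7   56. ]
```

View pics/w5.png

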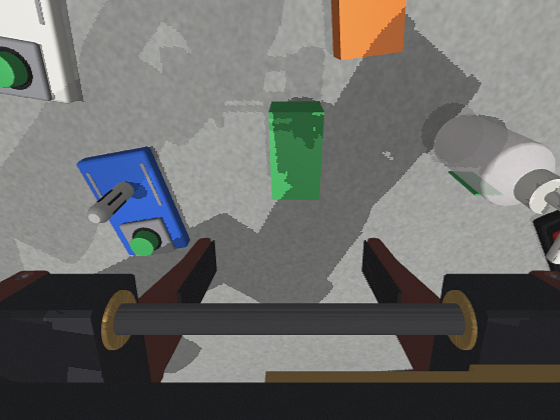

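The green pot's top face is at (270–323, 112–200). Its closed end shows at the far side (row 105), so the mouth faces the robot. The pot is aligned with the fingers.

```bash
python3 - <<'E'
from h import *
d=grab("wrist"); P=plane(d,[(269,112),(324,112),(321,200),(272,200)],56); print(P.round(1)); print(P.mean(0).round(1))
f=P[:2].mean(0)-P[2:].mean(0); yaw=np.arctan2(f[1],f[0]);print(np.degrees(yaw).round(1))
o=obs(); M=R.from_rotvec(o["orientation"]).as_matrix()
a=np.array([np.cos(yaw),np.sin(yaw),0]); c=P.mean(0); c[2]=30
g=c+20*a+5*M[:,2]
print("target",g.round(1),"tool cm",(M.T@(g-o["ee_pos"])/10).round(2))
E
```

```text
[[ 490.2 -271.6   56. ]
 [ 499.6 -326.1   56. ]
 [ 400.5 -345.8   56. ]
 [ 390.6 -288.8   56. ]]
[ 445.2 -308.1   56. ]
10.5
t 15.75 tcp [ 450.2 -298.3  236.4] R
 [[ 0.952  0.168 -0.257]
 [ 0.163 -0.986 -0.041]
 [-0.26  -0.003 -0.966]] F [-0.4   0.22  0.32] w 87.8
target [ 463.6 -304.6   25.2] tool cm [ 6.66  0.92 20.08]
```

Emit:
apply_moves:
  series:
    - [[3.3,0.5,0,0,0,0,1],[3.3,0.4,2,0,0,0,1],[0,0,4,0,0,0,1],[0,0,4,0,0,0,1],[0,0,4,0,0,0,1],[0,0,4,0,0,0,1],[0,0,2,0,0,0,1],[0,0,0,0,0,0,1],[0,0,0,0,0,0,1]]

```text
t: 16.65
ee_pos: [463.3, -305.5, 26.6]
orientation: [3.085, 0.261, -0.41]
ft_force: [0.3, 0.6, 0.1]
width: 87.9
```

Emit:
apply_moves:
  series:
    - [[0,0,0,0,0,0,0.5],[0,0,0,0,0,0,0.5],[0,0,0,0,0,0,0.3],[0,0,0,0,0,0,0.3],[0,0,0,0,0,0,0.3]]

```text
t: 17.15
ee_pos: [463.5, -305.0, 26.4]
orientation: [3.085, 0.262, -0.41]
ft_force: [-0.0, 1.6, 5.0]
width: 56.0
```

Emit:
apply_moves:
  series:
    - [[-0.6,0,-2.2,0,0,0,0.3],[-1.2,0,-4.5,0,0,0,0.3],[-1.2,0,-4.5,0,0,0,0.3],[-1.2,0,-4.5,0,0,0,0.3],[-1.2,0,-4.5,0,0,0,0.3],[-1.2,0,-4.5,0,0,0,0.3],[0,0,0,0,0,0,0.3],[0,0,0,0,0,0,0.3]]

```text
t: 17.95
ee_pos: [464.5, -306.0, 282.2]
orientation: [3.084, 0.262, -0.408]
ft_force: [-0.8, 0.2, -2.8]
width: 55.9
```

```bash
cat > kin2.py <<'E'
import kin; from kin import *
from workcell import ctrl
o=ctrl.get_obs()
kin.Q=np.vstack([Q,[-.5151,.3988,1.6967,-.1715,1.2574,.9541]]); kin.X=np.vstack([X,[451.8,-297.2,235.8]])
def fk(q,p):
    r0,h,L1,L2,a,L3,d=p; s,c=np.sin(q[1]+q[2]),np.cos(q[1]+q[2])
    w=np.array([r0+L1*np.sin(q[1])+L2*s+a*c,d,h+L1*np.cos(q[1])+L2*c-a*s])
    M=rot(q); return R.from_euler('z',q[0]).as_matrix()@w+L3*M[:,2],M
kin.fk=fk
def fit2():
    QQ=np.vstack([kin.Q,o["qpos"]]);XX=np.vstack([kin.X,o["ee_pos"]])
    return least_squares(lambda p:np.r_[np.concatenate([fk(q,p)[0]-x for q,x in zip(QQ,XX)]),p[0]*.01,p[4]*.01],[0,350,450,450,0,200,0])
def goal(x,yaw,pitch):
    M=np.array([[0,0,1.],[0,-1,0],[1,0,0]])
    return np.array(x,float),(R.from_euler('z',yaw,degrees=True)*R.from_euler('y',pitch,degrees=True)).as_matrix()@M
def plan(x0,M0,q0,x1,M1,p,via=None,n=30):
    q1=ik(x1,M1,p,[.3,.7,2.2,3.3,1.3,-1.5]); print("end q",q1.x.round(2),"cost",q1.cost.round(5)); q1=q1.x
    qs=[q0+(q1-q0)*t for t in np.linspace(0,1,n+1)[1:]]
    C,Mc=np.array(x0),np.array(M0); rows=[]
    for q in qs:
        x,M=fk(q,p); r=np.r_[Mc.T@(x-C)/10,R.from_matrix(Mc.T@M).as_rotvec(degrees=True)].round(1); r[:3]=r[:3].round(1)
        C=C+Mc@r[:3]*10; Mc=Mc@R.from_rotvec(r[3:],degrees=True).as_matrix(); rows.append(r)
        print(r.tolist(),"|",C.round().tolist(),round(float(np.linalg.norm(r[3:])),1),Mc[:,2].round(2).tolist())
    return rows
E
python3 - <<'E'
from kin2 import *
s=fit2(); p=s.x; print(p.round(1),abs(s.fun).max().round(2)); print(o["qpos"].round(3),o["ee_pos"].round(1),o["width"]); np.save("p.npy",p)
x1,M1=goal([569,107,260],10,15)
plan(o["ee_pos"],R.from_rotvec(o["orientation"]).as_matrix(),o["qpos"],x1,M1,p)
for y,yaw in((107,10),(107,0)):
  for z in(90,260):
    r=ik(*goal([569,y,z],yaw,15),p,[.3,.7,2.2,3.3,1.3,-1.5]); print(yaw,z,r.x.round(2),r.cost.round(4))
for z in(90,260):
    r=ik(*goal([556,307,z],0,15),p,[.3,.7,2.2,3.3,1.3,-1.5]); print(z,r.x.round(2),r.cost.round(4))
E
```

```text
[ -0.9 309.4 564.8 484.5  76.1 295.6  11.9] 0.76
[-0.517  0.371  1.622 -0.167  1.358  0.937] [ 464.5 -306.   282.2] 55.895729463109724
end q [ 0.16  0.43  2.44  3.12  1.03 -1.56] cost 0.0
[2.0, -4.2, 0.9, 5.2, 3.0, -4.8] | [474.0, -262.0, 268.0] 7.7 [-0.22, 0.06, -0.97]
[2.2, -4.0, 1.2, 4.9, 3.2, -4.6] | [483.0, -217.0, 257.0] 7.4 [-0.19, 0.16, -0.97]
[2.2, -3.8, 1.2, 4.7, 3.5, -4.4] | [491.0, -172.0, 250.0] 7.3 [-0.16, 0.25, -0.95]
[2.4, -3.4, 1.4, 4.4, 3.8, -4.1] | [499.0, -130.0, 245.0] 7.1 [-0.13, 0.34, -0.93]
[2.3, -3.1, 1.4, 4.0, 4.0, -3.8] | [506.0, -89.0, 244.0] 6.8 [-0.1, 0.43, -0.9]
[2.4, -2.9, 1.5, 3.7, 4.2, -3.5] | [513.0, -49.0, 246.0] 6.6 [-0.06, 0.51, -0.86]
[2.3, -2.5, 1.6, 3.3, 4.4, -3.3] | [519.0, -12.0, 249.0] 6.4 [-0.03, 0.59, -0.81]
[2.3, -2.3, 1.6, 2.8, 4.6, -3.0] | [526.0, 23.0, 254.0] 6.2 [0.01, 0.66, -0.76]
[2.2, -1.9, 1.6, 2.4, 4.7, -2.7] | [533.0, 55.0, 261.0] 5.9 [0.05, 0.71, -0.7]
[2.1, -1.8, 1.6, 2.0, 4.7, -2.5] | [539.0, 85.0, 269.0] 5.7 [0.09, 0.77, -0.64]
[2.0, -1.4, 1.5, 1.3, 4.8, -2.2] | [546.0, 111.0, 278.0] 5.4 [0.14, 0.81, -0.57]
[1.8, -1.2, 1.4,
[... 1129 characters left out ...]
0.8, 1.1, -0.8, -4.3, -0.2, -1.2] | [605.0, 167.0, 308.0] 4.5 [0.88, 0.45, -0.14]
[-1.1, 1.1, -1.0, -4.4, -0.7, -1.4] | [599.0, 154.0, 297.0] 4.7 [0.91, 0.38, -0.16]
[-1.2, 1.2, -1.1, -4.3, -1.2, -1.5] | [591.0, 139.0, 285.0] 4.7 [0.93, 0.31, -0.19]
[-1.4, 1.3, -1.2, -4.3, -1.6, -1.6] | [581.0, 124.0, 273.0] 4.9 [0.95, 0.24, -0.22]
[-1.5, 1.4, -1.2, -4.2, -2.1, -1.8] | [569.0, 107.0, 260.0] 5.0 [0.95, 0.17, -0.26]
10 90 [ 0.16  0.98  2.37  3.12  1.52 -1.57] 0.0
10 260 [ 0.16  0.43  2.44  3.12  1.03 -1.56] 0.0
0 90 [ 0.32  0.97  2.35  3.45  1.48 -1.51] 0.0
0 260 [ 0.32  0.43  2.42  3.51  1.03 -1.68] 0.0
90 [ 0.82  0.91  2.15  3.98  1.25 -1.63] 0.0
260 [ 0.82  0.5   2.2   4.11  1.03 -1.95] 0.0
```

Emit:
apply_moves:
  series:
    - [[2.0,-4.2,0.9,5.2,3.0,-4.8,0.3],[2.2,-4.0,1.2,4.9,3.2,-4.6,0.3],[2.2,-3.8,1.2,4.7,3.5,-4.4,0.3],[2.4,-3.4,1.4,4.4,3.8,-4.1,0.3],[2.3,-3.1,1.4,4.0,4.0,-3.8,0.3],[2.4,-2.9,1.5,3.7,4.2,-3.5,0.3],[2.3,-2.5,1.6,3.3,4.4,-3.3,0.3],[2.3,-2.3,1.6,2.8,4.6,-3.0,0.3],[2.2,-1.9,1.6,2.4,4.7,-2.7,0.3],[2.1,-1.8,1.6,2.0,4.7,-2.5,0.3],[2.0,-1.4,1.5,1.3,4.8,-2.2,0.3],[1.8,-1.2,1.4,0.9,4.8,-2.0,0.3]]

```text
t: 19.15
ee_pos: [550.9, 135.3, 285.4]
orientation: [-2.045, -0.758, -0.67]
ft_force: [0.3, 0.6, -1.4]
width: 56.2
```

Emit:
apply_moves:
  series:
    - [[1.6,-0.9,1.4,0.3,4.7,-1.8,0.3],[1.5,-0.8,1.2,-0.2,4.5,-1.6,0.3],[1.3,-0.5,1.1,-0.7,4.4,-1.4,0.3],[1.1,-0.3,1.0,-1.3,4.1,-1.3,0.3],[0.9,-0.2,0.7,-1.7,3.9,-1.2,0.3],[0.7,0,0.7,-2.2,3.5,-1.1,0.3],[0.5,0.2,0.4,-2.6,3.1,-1.0,0.3],[0.3,0.3,0.2,-3.1,2.7,-1.0,0.3],[0.2,0.4,0.1,-3.3,2.2,-0.9,0.3],[-0.1,0.6,-0.1,-3.7,1.8,-1.0,0.3],[-0.3,0.7,-0.4,-3.8,1.2,-1.0,0.3],[-0.4,0.8,-0.5,-4.1,0.8,-1.1,0.3]]

```text
t: 20.35
ee_pos: [608.4, 189.4, 321.3]
orientation: [-1.972, -0.384, -1.631]
ft_force: [-0.2, 0.0, -1.0]
width: 56.3
```

Emit:
apply_moves:
  series:
    - [[-0.7,0.9,-0.6,-4.2,0.2,-1.2,0.3],[-0.8,1.1,-0.8,-4.3,-0.2,-1.2,0.3],[-1.1,1.1,-1.0,-4.4,-0.7,-1.4,0.3],[-1.2,1.2,-1.1,-4.3,-1.2,-1.5,0.3],[-1.4,1.3,-1.2,-4.3,-1.6,-1.6,0.3],[-1.5,1.4,-1.2,-4.2,-2.1,-1.8,0.3],[0,0,0,0,0,0,0.3],[0,0,0,0,0,0,0.3]]

```text
t: 21.15
ee_pos: [568.5, 108.0, 258.5]
orientation: [-2.404, -0.209, -1.836]
ft_force: [0.8, -0.1, -1.0]
width: 55.9
```

```bash
python3 - <<'E'
from h import *
from kin2 import goal
o=obs(); print(o["qpos"].round(3))
M=R.from_rotvec(o["orientation"]).as_matrix(); x1,M1=goal([0,0,0],10,15)
print("rot fix",R.from_matrix(M.T@M1).as_rotvec(degrees=True).round(1))
g=np.array([569,107,92])-20*0+5*M1[:,2]  # grasp point on post axis
up=g+[0,0,120]
print("tcp above",up.round(1),"tool cm",(M.T@(up-o["ee_pos"])/10).round(2),"down in tool per cm",(M1.T@[0,0,-1]).round(3))
a=grab("scene","s6")
E
```

```text
t 21.15 tcp [568.5 108.  258.5] R
 [[ 0.259  0.175  0.95 ]
 [ 0.043 -0.984  0.17 ]
 [ 0.965 -0.003 -0.263]] F [ 0.78 -0.14 -1.  ] w 55.9
[ 0.157  0.432  2.434  3.119  1.029 -1.561]
rot fix [-0.2  0.2 -0.2]
tcp above [573.8 107.8 210.7] tool cm [-4.47  0.13  1.75] down in tool per cm [-0.966  0.     0.259]
```

View pics/s6.png

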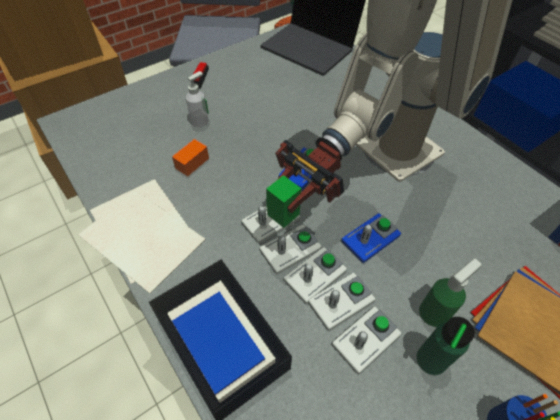

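The pot hangs mouth down at about (283,200) in the scene view, heading for post B. I'll centre it and lower it.

Emit:
apply_moves:
  series:
    - [[-2.3,0.1,0.8,0,0,0,0.3],[-2.3,0,0.7,0,0,0,0.3],[0,0,0,0,0,0,0.3],[0,0,0,0,0,0,0.3]]

```text
t: 21.6
ee_pos: [571.9, 106.8, 211.0]
orientation: [-2.404, -0.208, -1.839]
ft_force: [-0.4, -0.3, -0.4]
width: 56.3
```

```bash
python3 - <<'E'
from h import *
o=obs(); M=R.from_rotvec(o["orientation"]).as_matrix()
print((M.T@(np.array([571,107,160])-o["ee_pos"])/10).round(2))
E
```

```text
t 21.6 tcp [571.9 106.8 211. ] R
 [[ 0.258  0.173  0.95 ]
 [ 0.043 -0.985  0.168]
 [ 0.965 -0.003 -0.262]] F [-0.41 -0.27 -0.41] w 56.3
[-4.94 -0.02  1.25]
```

Descending 110 mm in steps, watching the force.

Emit:
apply_moves:
  series:
    - [[-2.4,0,0.6,0,0,0,0.3],[-2.4,0,0.6,0,0,0,0.3],[0,0,0,0,0,0,0.3]]

```text
t: 21.9
ee_pos: [570.8, 106.8, 160.5]
orientation: [-2.405, -0.208, -1.837]
ft_force: [0.1, -0.3, -1.5]
width: 55.9
```

Emit:
apply_moves:
  series:
    - [[-1.4,0,0.4,0,0,0,0.3],[-1.4,0,0.4,0,0,0,0.3],[-1.4,0,0.4,0,0,0,0.3],[-1.3,0,0.4,0,0,0,0.3],[0,0,0,0,0,0,0.3],[0,0,0,0,0,0,0.3]]

```text
t: 22.5
ee_pos: [572.4, 107.2, 106.5]
orientation: [-2.401, -0.208, -1.843]
ft_force: [0.1, -0.3, -0.7]
width: 55.8
```

Emit:
apply_moves:
  series:
    - [[-0.5,0,0.1,0,0,0,0.3],[-0.3,0,0.1,0,0,0,0.3],[0,0,0,0,0,0,0.3],[0,0,0,0,0,0,0.3]]

```text
t: 22.9
ee_pos: [571.7, 107.1, 96.5]
orientation: [-2.403, -0.208, -1.84]
ft_force: [-0.0, 0.2, -1.5]
width: 55.4
```

Emit:
apply_moves:
  series:
    - [[-0.3,0,0.1,0,0,0,0.3],[-0.2,0,0,0,0,0,0.3],[0,0,0,0,0,0,0.3],[0,0,0,0,0,0,0.3]]

```text
t: 23.3
ee_pos: [571.2, 107.0, 91.1]
orientation: [-2.404, -0.208, -1.84]
ft_force: [-0.7, 0.4, -1.3]
width: 55.8
```

Emit:
apply_moves:
  series:
    - [[-0.2,0,0.1,0,0,0,0.3],[0,0,0,0,0,0,0.3],[0,0,0,0,0,0,0.3]]

```text
t: 23.6
ee_pos: [571.8, 107.1, 89.1]
orientation: [-2.403, -0.208, -1.84]
ft_force: [0.4, 0.3, -1.3]
width: 55.8
```

Emit:
apply_moves:
  series:
    - [[-0.1,0,0,0,0,0,0.3],[0,0,0,0,0,0,0.3],[0,0,0,0,0,0,0.3]]

```text
t: 23.9
ee_pos: [571.5, 107.1, 88.2]
orientation: [-2.403, -0.208, -1.84]
ft_force: [0.1, -0.5, -0.5]
width: 56.2
```

Emit:
apply_moves:
  series:
    - [[0,0,0,0,0,0,0.7],[0,0,0,0,0,0,0.8],[0,0,0,0,0,0,0.9],[0,0,0,0,0,0,0.9],[0,0,0,0,0,0,0.9]]

```text
t: 24.4
ee_pos: [571.5, 107.1, 88.3]
orientation: [-2.403, -0.208, -1.841]
ft_force: [-0.3, -0.5, 0.5]
width: 79.2
```

```bash
python3 - <<'E'
from h import *
o=obs(); d=grab("scene","s7"); 
cv2.imwrite("pics/s7c.png",cv2.resize(d["img"][130:330,200:480],None,fx=2.5,fy=2.5))
E
```

```text
t 24.4 tcp [571.5 107.1  88.3] R
 [[ 0.257  0.173  0.951]
 [ 0.043 -0.985  0.168]
 [ 0.965 -0.002 -0.26 ]] F [-0.28 -0.49  0.47] w 79.2
```

View pics/s7c.png

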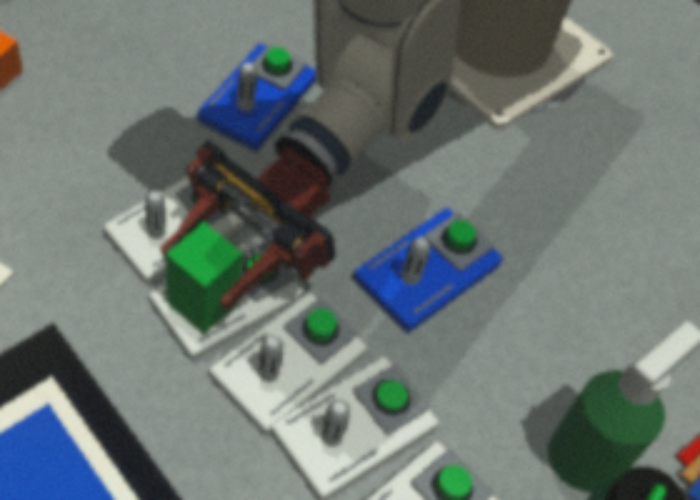

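The green pot stands square on slab B. I'll rise straight up with the fingers open and plan the way to the orange pot.

Emit:
apply_moves:
  series:
    - [[1.5,0,-0.4,0,0,0,1],[2.9,0,-0.8,0,0,0,1],[2.9,0,-0.8,0,0,0,1],[3.9,0,-1,0,0,0,1],[3.9,0,-1,0,0,0,1],[3,0,-0.8,0,0,0,1],[0,0,0,0,0,0,1],[0,0,0,0,0,0,1]]

```text
t: 25.25
ee_pos: [572.3, 106.8, 276.7]
orientation: [-2.401, -0.208, -1.843]
ft_force: [-0.6, 0.4, 0.1]
width: 88.1
```

```bash
cat >> kin2.py <<'E'
def grasp_M(yaw,tilt=15):
    a=np.array([np.cos(np.radians(yaw)),np.sin(np.radians(yaw)),0]); t=np.radians(tilt); z=np.array([0,0,1.])
    zt=-np.cos(t)*z-np.sin(t)*a; yt=-np.cross(z,a); return np.c_[np.cross(yt,zt),yt,zt]
def planq(q1,n):
    p=np.load("p.npy"); q0=o["qpos"]; C=o["ee_pos"].copy(); Mc=R.from_rotvec(o["orientation"]).as_matrix(); rows=[]
    for t in np.linspace(0,1,n+1)[1:]:
        x,M=fk(q0+(q1-q0)*t,p); r=np.r_[Mc.T@(x-C)/10,R.from_matrix(Mc.T@M).as_rotvec(degrees=True)].round(1)
        C=C+Mc@r[:3]*10; Mc=Mc@R.from_rotvec(r[3:],degrees=True).as_matrix()
        print(r.tolist(),"|",C.round().tolist(),np.linalg.norm(r[:3]).round(1),np.linalg.norm(r[3:]).round(1))
E
python3 - <<'E'
from kin2 import *
from h import *
obs()
e=grab("top")
for c in("green","orange"):
    for k in blobs(e,c,100):
        P=plane(e,k[:,0],56)[:,:2].astype(np.float32); print(c,plane(e,cen(k),56)[0].round(),cv2.minAreaRect(P))
p=np.load("p.npy"); r=ik(np.array([590,-348,240.]),grasp_M(16.8),p,[-.5,.5,1.5,-.2,1.4,1.]); print(r.x.round(2),r.cost)
planq(r.x,32)
E
```

```text
t 25.25 tcp [572.3 106.8 276.7] R
 [[ 0.255  0.173  0.951]
 [ 0.043 -0.985  0.168]
 [ 0.966 -0.002 -0.258]] F [-0.57  0.37  0.1 ] w 88.1
green [594. 109.  56.] ((594.59228515625, 109.57809448242188), (42.635154724121094, 53.35662841796875), 9.178537368774414)
orange [ 606. -343.   56.] ((606.1893920898438, -342.6965026855469), (99.73614501953125, 53.49478530883789), 16.711467742919922)
[-0.47  0.6   1.35 -0.18  1.38  0.86] 1.0410072019492662e-17
[1.6, -1.3, 1.6, 3.8, 2.0, 1.2] | [589.0, 123.0, 288.0] 2.6 4.5
[1.4, -1.2, 1.4, 4.0, 1.7, 1.1] | [603.0, 138.0, 299.0] 2.3 4.5
[1.2, -1.1, 1.3, 4.0, 1.4, 0.9] | [614.0, 152.0, 309.0] 2.1 4.3
[1.0, -1.0, 1.3, 4.0, 0.9, 0.9] | [625.0, 166.0, 318.0] 1.9 4.2
[0.9, -0.9, 1.1, 4.0, 0.5, 0.8] | [632.0, 179.0, 326.0] 1.7 4.1
[0.6, -0.7, 1.0, 4.0, 0.1, 0.8] | [639.0, 189.0, 332.0] 1.4 4.1
[0.5, -0.6, 0.8, 3.9, -0.4, 0.6] | [643.0, 198.0, 337.0] 1.1 4.0
[0.3, -0.4, 0.7, 3.8, -0.8, 0.7] | [647.0, 205.0, 340.0] 0.9 3.9
[0.1, -0.3, 0.5, 3.6, -1.2, 0.6] | [649.0, 211.0, 341.0] 0.6 3.8
[-0.0, -0.2, 0.3, 3.4, -1.7, 0.6] | [650.0, 214.0, 341.0] 0.4 3.8
[-0.3
[... 762 characters left out ...]
5.0, 54.0, 240.0] 3.1 5.3
[-2.1, 1.9, -1.7, -1.7, -4.6, 2.3] | [623.0, 22.0, 232.0] 3.3 5.4
[-2.2, 2.1, -1.7, -2.0, -4.7, 2.5] | [621.0, -12.0, 224.0] 3.5 5.7
[-2.4, 2.3, -1.7, -2.5, -4.5, 2.8] | [618.0, -48.0, 218.0] 3.7 5.9
[-2.4, 2.6, -1.7, -2.8, -4.5, 3.0] | [616.0, -87.0, 213.0] 3.9 6.1
[-2.5, 2.8, -1.6, -3.2, -4.3, 3.3] | [613.0, -128.0, 210.0] 4.1 6.3
[-2.5, 3.0, -1.6, -3.5, -4.1, 3.5] | [610.0, -170.0, 211.0] 4.2 6.4
[-2.6, 3.2, -1.5, -3.8, -4.0, 3.8] | [605.0, -214.0, 214.0] 4.4 6.7
[-2.5, 3.5, -1.4, -4.0, -3.8, 4.0] | [601.0, -258.0, 219.0] 4.5 6.8
[-2.4, 3.7, -1.3, -4.4, -3.6, 4.3] | [596.0, -303.0, 228.0] 4.6 7.1
[-2.4, 3.9, -1.1, -4.5, -3.4, 4.5] | [590.0, -348.0, 240.0] 4.7 7.2
```

Emit:
apply_moves:
  series:
    - [[1.6,-1.3,1.6,3.8,2.0,1.2,1],[1.4,-1.2,1.4,4.0,1.7,1.1,1],[1.2,-1.1,1.3,4.0,1.4,0.9,1],[1.0,-1.0,1.3,4.0,0.9,0.9,1],[0.9,-0.9,1.1,4.0,0.5,0.8,1],[0.6,-0.7,1.0,4.0,0.1,0.8,1],[0.5,-0.6,0.8,3.9,-0.4,0.6,1],[0.3,-0.4,0.7,3.8,-0.8,0.7,1],[0.1,-0.3,0.5,3.6,-1.2,0.6,1],[0,-0.2,0.3,3.4,-1.7,0.6,1],[-0.3,-0.1,0.1,3.2,-2.1,0.6,1],[-0.4,0.2,-0.1,2.9,-2.5,0.6,1]]

```text
t: 26.5
ee_pos: [648.0, 214.2, 329.1]
orientation: [-1.842, -0.666, -1.315]
ft_force: [0.6, -0.1, -0.2]
width: 87.6
```

Emit:
apply_moves:
  series:
    - [[-0.5,0.2,-0.3,2.6,-2.9,0.7,1],[-0.7,0.4,-0.4,2.3,-3.2,0.8,1],[-0.9,0.5,-0.7,1.8,-3.6,0.8,1],[-1.1,0.7,-0.8,1.5,-3.8,1.0,1],[-1.2,0.8,-1.0,1.0,-4.1,1.1,1],[-1.4,1.0,-1.2,0.6,-4.3,1.3,1],[-1.6,1.1,-1.3,0.2,-4.5,1.4,1],[-1.7,1.4,-1.4,-0.3,-4.5,1.7,1],[-1.8,1.5,-1.5,-0.7,-4.7,1.8,1],[-2.1,1.6,-1.6,-1.2,-4.7,2.1,1],[-2.1,1.9,-1.7,-1.7,-4.6,2.3,1],[-2.2,2.1,-1.7,-2.0,-4.7,2.5,1]]

```text
t: 27.7
ee_pos: [619.2, -12.7, 218.9]
orientation: [-2.357, -0.878, -0.277]
ft_force: [0.3, -0.4, 0.8]
width: 87.9
```

Emit:
apply_moves:
  series:
    - [[-2.4,2.3,-1.7,-2.5,-4.5,2.8,1],[-2.4,2.6,-1.7,-2.8,-4.5,3.0,1],[-2.5,2.8,-1.6,-3.2,-4.3,3.3,1],[-2.5,3.0,-1.6,-3.5,-4.1,3.5,1],[-2.6,3.2,-1.5,-3.8,-4.0,3.8,1],[-2.5,3.5,-1.4,-4.0,-3.8,4.0,1],[-2.4,3.7,-1.3,-4.4,-3.6,4.3,1],[-2.4,3.9,-1.1,-4.5,-3.4,4.5,1],[0,0,0,0,0,0,1],[0,0,0,0,0,0,1]]

```text
t: 28.7
ee_pos: [589.2, -347.6, 235.8]
orientation: [3.048, 0.45, -0.412]
ft_force: [-0.0, -0.1, -0.5]
width: 88.0
```

```bash
python3 - <<'E'
from h import *
import pickle
o=obs(); print(o["qpos"].round(3)); d=grab("wrist","w8"); pickle.dump(d,open("w8.pkl","wb"))
for k in blobs(d,"orange",300):
    r=cv2.minAreaRect(k); print(cen(k).round(),cv2.boxPoints(r).round().tolist())
e=grab("top")
for k in blobs(e,"green",100): print(plane(e,cen(k),120)[0].round(),cv2.minAreaRect(plane(e,k[:,0],120)[:,:2].astype(np.float32)))
E
```

```text
t 28.7 tcp [ 589.2 -347.6  235.8] R
 [[ 0.923  0.288 -0.255]
 [ 0.279 -0.958 -0.071]
 [-0.265 -0.006 -0.964]] F [-0.04 -0.08 -0.46] w 88.0
[-0.473  0.605  1.352 -0.184  1.387  0.857]
[287. 132.] [[259.0, 86.0], [316.0, 86.0], [316.0, 180.0], [259.0, 180.0]]
[571. 105. 120.] ((571.1133422851562, 105.30007934570312), (55.00018310546875, 51.51676559448242), 10.25892448425293)
```

View pics/w8.png

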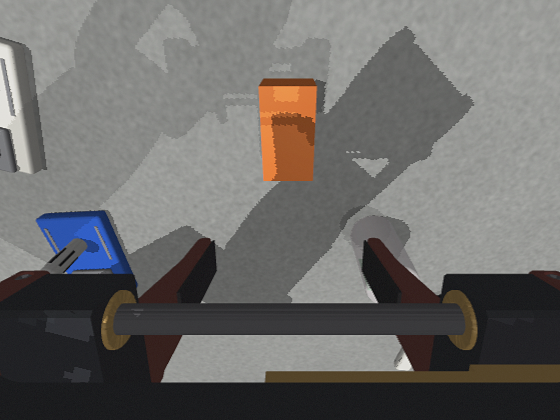

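The orange pot's top face is at (259–317, 86–181), closed end far, mouth to the robot, aligned. The green pot measures (571,105) against post (569,107). The sanitiser shows at about (385,230), so I'll check its clearance.

```bash
python3 - <<'E'
from h import *
import pickle
d=pickle.load(open("w8.pkl","rb"))
print("sanitiser base edge",plane(d,[(350,225),(410,230),(385,215)],0).round(0)[:,:2].tolist())
P=plane(d,[(259,86),(317,86),(314,181),(262,181)],56); print(P.round(1)); c=P.mean(0)
f=P[:2].mean(0)-P[2:].mean(0); yaw=np.arctan2(f[1],f[0]);print(np.degrees(yaw).round(1),c.round(1))
o=obs(); M=R.from_rotvec(o["orientation"]).as_matrix()
a=np.array([np.cos(yaw),np.sin(yaw),0]); c[2]=29
g=c+20*a+5*M[:,2]
print("target",g.round(1),"tool cm",(M.T@(g-o["ee_pos"])/10).round(2))
e=grab("top"); print("sanitiser top",plane(e,(424,212),120)[0].round(),"base", plane(e,(424,216),0)[0].round())
E
```

```text
sanitiser base edge [[489.0, -472.0], [507.0, -560.0], [520.0, -513.0]]
[[ 645.1 -301.2   56. ]
 [ 661.2 -354.5   56. ]
 [ 565.3 -385.1   56. ]
 [ 548.1 -328.5   56. ]]
16.7 [ 604.9 -342.3   56. ]
t 28.8 tcp [ 589.4 -346.9  236.5] R
 [[ 0.923  0.289 -0.254]
 [ 0.28  -0.957 -0.072]
 [-0.264 -0.005 -0.964]] F [ 0.25 -0.26  0.75] w 87.9
target [ 622.8 -336.9   24.2] tool cm [ 8.98  0.11 19.56]
sanitiser top [ 477. -504.  120.] base [ 486. -542.    0.]
```

Emit:
apply_moves:
  series:
    - [[4.5,0.1,0,0,0,0,1],[4.5,0,1.5,0,0,0,1],[0,0,4,0,0,0,1],[0,0,4,0,0,0,1],[0,0,4,0,0,0,1],[0,0,4,0,0,0,1],[0,0,2,0,0,0,1],[0,0,0,0,0,0,1],[0,0,0,0,0,0,1]]

```text
t: 29.75
ee_pos: [624.8, -338.2, 27.3]
orientation: [3.044, 0.449, -0.407]
ft_force: [1.0, 1.1, 0.8]
width: 87.6
```

Emit:
apply_moves:
  series:
    - [[0,0,0,0,0,0,0.5],[0,0,0,0,0,0,0.5],[0,0,0,0,0,0,0.3],[0,0,0,0,0,0,0.3],[0,0,0,0,0,0,0.3]]

```text
t: 30.25
ee_pos: [625.2, -338.9, 28.3]
orientation: [3.043, 0.448, -0.404]
ft_force: [-0.6, 2.0, 4.9]
width: 56.5
```

Emit:
apply_moves:
  series:
    - [[-0.6,0,-2.2,0,0,0,0.3],[-1.2,0,-4.5,0,0,0,0.3],[-1.2,0,-4.5,0,0,0,0.3],[-1.2,0,-4.5,0,0,0,0.3],[-1.2,0,-4.5,0,0,0,0.3],[-1.2,0,-4.5,0,0,0,0.3],[0,0,0,0,0,0,0.3],[0,0,0,0,0,0,0.3]]

```text
t: 31.05
ee_pos: [626.0, -338.9, 285.9]
orientation: [3.042, 0.447, -0.4]
ft_force: [-0.2, -0.4, -1.5]
width: 56.5
```

```bash
python3 - <<'E'
from kin2 import *
p=np.load("p.npy"); print(o["ee_pos"].round(1),o["width"],o["qpos"].round(2))
for yaw in(0,5,10):
  for z in(90,290):
    r=ik(*goal([558,307,z],yaw,15),p,[.8,.7,2.2,3.9,1.2,-1.8]); print(yaw,z,r.x.round(2),r.cost.round(5))
r=ik(*goal([558,307.5,290],3,15),p,[.8,.5,2.2,4,1.,-1.9]); planq(r.x,36)
E
```

```text
[ 626.  -338.9  285.9] 56.54448128322527 [-0.44  0.61  1.24 -0.18  1.5   0.87]
0 90 [ 0.82  0.91  2.15  3.98  1.25 -1.64] 0.0
0 290 [ 0.82  0.43  2.19  4.15  0.98 -2.03] 0.0
5 90 [ 0.77  0.91  2.18  3.83  1.27 -1.6 ] 0.0
5 290 [ 0.77  0.41  2.23  4.    0.94 -1.96] 0.0
10 90 [ 0.72  0.92  2.21  3.69  1.3  -1.58] 0.0
10 290 [ 0.72  0.4   2.26  3.83  0.91 -1.88] 0.0
[3.3, -5.0, 0.3, 4.8, 4.2, -6.0] | [641.0, -282.0, 274.0] 6.0 8.8
[3.6, -4.8, 0.6, 4.6, 4.3, -5.9] | [655.0, -224.0, 267.0] 6.0 8.6
[3.7, -4.5, 0.9, 4.4, 4.6, -5.5] | [666.0, -166.0, 263.0] 5.9 8.4
[3.7, -4.1, 1.2, 4.1, 4.7, -5.3] | [675.0, -110.0, 263.0] 5.7 8.2
[3.8, -3.9, 1.5, 3.8, 4.9, -4.9] | [681.0, -54.0, 267.0] 5.6 7.9
[3.9, -3.5, 1.6, 3.6, 5.1, -4.7] | [687.0, -0.0, 274.0] 5.5 7.8
[3.7, -3.1, 1.9, 3.2, 5.2, -4.3] | [691.0, 51.0, 283.0] 5.2 7.5
[3.7, -2.9, 2.0, 2.8, 5.4, -4.0] | [693.0, 100.0, 296.0] 5.1 7.3
[3.5, -2.5, 2.1, 2.3, 5.4, -3.6] | [694.0, 146.0, 311.0] 4.8 6.9
[3.3, -2.2, 2.1, 2.0, 5.5, -3.3] | [695.0, 187.0, 328.0] 4.5 6.7
[3.1, -1.9, 2.2, 1.4, 5.6, -3.0] | [695.0, 226.0, 345.0] 4.2 6.5
[2.8, -1.7, 2.2, 
[... 953 characters left out ...]
19.0, 475.0] 1.0 4.5
[-0.9, 0.4, -1.0, -4.4, -0.4, -0.8] | [683.0, 412.0, 463.0] 1.4 4.5
[-1.0, 0.4, -1.2, -4.4, -0.9, -0.9] | [677.0, 405.0, 450.0] 1.6 4.6
[-1.2, 0.7, -1.4, -4.3, -1.4, -1.0] | [669.0, 396.0, 435.0] 2.0 4.6
[-1.4, 0.7, -1.5, -4.2, -1.9, -1.1] | [660.0, 387.0, 417.0] 2.2 4.7
[-1.6, 0.9, -1.7, -4.1, -2.3, -1.3] | [648.0, 375.0, 398.0] 2.5 4.9
[-1.8, 1.0, -1.8, -4.0, -2.7, -1.4] | [635.0, 363.0, 378.0] 2.7 5.0
[-2.0, 1.1, -1.9, -3.7, -3.0, -1.5] | [619.0, 351.0, 356.0] 3.0 5.0
[-2.2, 1.2, -1.9, -3.6, -3.3, -1.6] | [601.0, 337.0, 334.0] 3.1 5.1
[-2.4, 1.3, -1.9, -3.3, -3.7, -1.8] | [581.0, 323.0, 312.0] 3.3 5.3
[-2.6, 1.4, -1.9, -3.2, -3.8, -1.9] | [558.0, 308.0, 290.0] 3.5 5.3
```

```bash
sed -i 's/np.linspace(0,1,n+1)\[1:\]:$/np.linspace(0,1,n+1)[1:]**1.4:/' kin2.py; grep -n '1.4:' kin2.py; python3 - <<'E'
from kin2 import *
p=np.load("p.npy")
r=ik(*goal([558,307.5,290],3,15),p,[.8,.5,2.2,4,1.,-1.9]); planq(r.x,36)
E
```

```text
30:    for t in np.linspace(0,1,n+1)[1:]**1.4:
[0.8, -1.2, 0.1, 1.2, 1.0, -1.5] | [630.0, -325.0, 283.0] 1.4 2.2
[1.4, -1.9, 0.2, 1.8, 1.6, -2.3] | [636.0, -303.0, 278.0] 2.4 3.3
[1.7, -2.3, 0.3, 2.3, 2.0, -2.9] | [643.0, -276.0, 273.0] 2.9 4.2
[2.0, -2.6, 0.4, 2.5, 2.4, -3.2] | [651.0, -244.0, 268.0] 3.3 4.7
[2.2, -2.8, 0.5, 2.8, 2.7, -3.5] | [658.0, -209.0, 265.0] 3.6 5.2
[2.5, -2.9, 0.7, 2.8, 3.0, -3.6] | [665.0, -171.0, 263.0] 3.9 5.5
[2.7, -2.9, 0.9, 3.0, 3.3, -3.8] | [672.0, -131.0, 262.0] 4.1 5.9
[2.9, -3.0, 1.0, 3.0, 3.6, -3.8] | [678.0, -88.0, 264.0] 4.3 6.0
[3.0, -2.9, 1.2, 2.9, 3.9, -3.9] | [683.0, -45.0, 268.0] 4.3 6.2
[3.1, -2.8, 1.4, 2.9, 4.2, -3.8] | [687.0, -2.0, 274.0] 4.4 6.4
[3.2, -2.7, 1.6, 2.7, 4.5, -3.7] | [690.0, 42.0, 282.0] 4.5 6.4
[3.3, -2.6, 1.8, 2.6, 4.7, -3.5] | [692.0, 87.0, 293.0] 4.6 6.4
[3.2, -2.4, 1.9, 2.3, 5.0, -3.5] | [693.0, 129.0, 306.0] 4.4 6.5
[3.2, -2.1, 2.1, 2.0, 5.2, -3.2] | [695.0, 170.0, 320.0] 4.4 6.4
[3.2, -2.0, 2.1, 1.6, 5.4, -3.0] | [695.0, 210.0, 337.0] 4.3 6.4
[2.9, -1.8, 2.2, 1.2, 5.5, -2.8] | [695.0, 247.0, 355.0] 4.1 6.3
[2.8, -1.
[... 626 characters left out ...]
 427.0, 491.0] 0.2 5.3
[-0.3, 0.0, -0.3, -5.1, 1.6, -0.8] | [692.0, 426.0, 488.0] 0.4 5.4
[-0.6, 0.2, -0.6, -5.4, 0.7, -0.8] | [690.0, 422.0, 480.0] 0.9 5.5
[-0.9, 0.4, -1.1, -5.6, -0.1, -1.0] | [685.0, 415.0, 468.0] 1.5 5.7
[-1.2, 0.5, -1.5, -5.6, -1.1, -1.1] | [677.0, 406.0, 452.0] 2.0 5.8
[-1.6, 0.8, -1.8, -5.7, -1.8, -1.3] | [667.0, 395.0, 432.0] 2.5 6.1
[-1.9, 1.1, -2.2, -5.5, -2.7, -1.6] | [654.0, 380.0, 408.0] 3.1 6.3
[-2.3, 1.2, -2.4, -5.4, -3.5, -1.8] | [636.0, 365.0, 381.0] 3.5 6.7
[-2.7, 1.5, -2.5, -5.1, -4.2, -2.1] | [615.0, 348.0, 352.0] 4.0 6.9
[-3.1, 1.7, -2.7, -4.8, -4.7, -2.3] | [589.0, 329.0, 322.0] 4.4 7.1
[-3.6, 1.9, -2.8, -4.4, -5.3, -2.7] | [558.0, 308.0, 290.0] 4.9 7.4
```

Emit:
apply_moves:
  series:
    - [[0.8,-1.2,0.1,1.2,1.0,-1.5,0.3],[1.4,-1.9,0.2,1.8,1.6,-2.3,0.3],[1.7,-2.3,0.3,2.3,2.0,-2.9,0.3],[2.0,-2.6,0.4,2.5,2.4,-3.2,0.3],[2.2,-2.8,0.5,2.8,2.7,-3.5,0.3],[2.5,-2.9,0.7,2.8,3.0,-3.6,0.3],[2.7,-2.9,0.9,3.0,3.3,-3.8,0.3],[2.9,-3.0,1.0,3.0,3.6,-3.8,0.3],[3.0,-2.9,1.2,2.9,3.9,-3.9,0.3],[3.1,-2.8,1.4,2.9,4.2,-3.8,0.3],[3.2,-2.7,1.6,2.7,4.5,-3.7,0.3],[3.3,-2.6,1.8,2.6,4.7,-3.5,0.3]]

```text
t: 32.25
ee_pos: [690.8, 89.4, 288.7]
orientation: [-2.19, -1.058, -0.378]
ft_force: [0.8, -0.2, -0.8]
width: 56.5
```

Emit:
apply_moves:
  series:
    - [[3.2,-2.4,1.9,2.3,5.0,-3.5,0.3],[3.2,-2.1,2.1,2.0,5.2,-3.2,0.3],[3.2,-2.0,2.1,1.6,5.4,-3.0,0.3],[2.9,-1.8,2.2,1.2,5.5,-2.8,0.3],[2.8,-1.6,2.2,0.6,5.6,-2.5,0.3],[2.6,-1.4,2.2,0.2,5.7,-2.3,0.3],[2.3,-1.2,2.1,-0.5,5.5,-2.0,0.3],[2.0,-1.0,2.0,-1.1,5.4,-1.8,0.3],[1.7,-0.9,1.8,-1.8,5.1,-1.5,0.3],[1.4,-0.7,1.5,-2.4,4.8,-1.2,0.3],[1.0,-0.6,1.3,-3.1,4.3,-1.2,0.3],[0.8,-0.4,0.9,-3.6,3.8,-0.9,0.3]]

```text
t: 33.45
ee_pos: [692.9, 420.4, 479.9]
orientation: [-1.41, -0.704, -1.524]
ft_force: [0.1, 0.8, -1.0]
width: 56.7
```

Emit:
apply_moves:
  series:
    - [[0.4,-0.3,0.6,-4.2,3.1,-0.9,0.3],[0.1,-0.1,0.2,-4.7,2.3,-0.8,0.3],[-0.3,0,-0.3,-5.1,1.6,-0.8,0.3],[-0.6,0.2,-0.6,-5.4,0.7,-0.8,0.3],[-0.9,0.4,-1.1,-5.6,-0.1,-1.0,0.3],[-1.2,0.5,-1.5,-5.6,-1.1,-1.1,0.3],[-1.6,0.8,-1.8,-5.7,-1.8,-1.3,0.3],[-1.9,1.1,-2.2,-5.5,-2.7,-1.6,0.3],[-2.3,1.2,-2.4,-5.4,-3.5,-1.8,0.3],[-2.7,1.5,-2.5,-5.1,-4.2,-2.1,0.3],[-3.1,1.7,-2.7,-4.8,-4.7,-2.3,0.3],[-3.6,1.9,-2.8,-4.4,-5.3,-2.7,0.3]]

```text
t: 34.65
ee_pos: [554.9, 306.8, 284.8]
orientation: [-2.481, -0.066, -1.882]
ft_force: [0.4, -1.2, -1.0]
width: 56.4
```

Emit:
apply_moves:
  series:
    - [[0,0,0,0,0,0,0.3],[0,0,0,0,0,0,0.3],[0,0,0,0,0,0,0.3]]

```text
t: 34.95
ee_pos: [557.5, 308.6, 288.0]
orientation: [-2.469, -0.065, -1.888]
ft_force: [-0.9, 0.6, -1.3]
width: 56.7
```

```bash
python3 - <<'E'
from h import *
from kin2 import goal,grasp_M
o=obs(); print(o["qpos"].round(3))
M=R.from_rotvec(o["orientation"]).as_matrix()
# orientation error using the grasp relation: tool orientation in the pot frame as grasped
Mg=R.from_rotvec([3.043,.448,-.404]).as_matrix(); a=np.array([np.cos(np.radians(16.7)),np.sin(np.radians(16.7)),0])
ax=M@(Mg.T@(-a)); print("pot mouth axis",ax.round(3))
off=Mg.T@(np.array([604.9,-342.3,28])-np.array([625.2,-338.9,28.3])); pc=o["ee_pos"]+M@off
print("pot centre",pc.round(1),"need tcp shift",(np.array([556,307.5,170])-pc).round(1),"tool cm",(M.T@(np.array([556,307.5,170])-pc)/10).round(2),"down",(M.T@[0,0,-1]).round(3))
fix=R.align_vectors([[0,0,-1]],[ax])[0].as_rotvec(); print("fix tool deg",np.degrees(M.T@fix).round(1))
E
```

```text
t 34.95 tcp [557.5 308.6 288. ] R
 [[ 0.262  0.053  0.964]
 [ 0.013 -0.999  0.052]
 [ 0.965 -0.001 -0.262]] F [-0.86  0.61 -1.32] w 56.7
[ 0.792  0.422  2.208  4.062  0.955 -1.985]
pot mouth axis [-0.001  0.002 -1.   ]
pot centre [557.7 311.2 267.6] need tcp shift [ -1.7  -3.7 -97.6] tool cm [-9.46  0.37  2.38] down [-0.965  0.001  0.262]
fix tool deg [-0.   0.  -0.1]
```

Emit:
apply_moves:
  series:
    - [[-3.2,0.1,0.8,0,0,0,0.3],[-3.2,0,0.8,0,0,0,0.3],[-3.1,0,0.7,0,0,0,0.3],[0,0,0,0,0,0,0.3],[0,0,0,0,0,0,0.3]]

```text
t: 35.45
ee_pos: [555.1, 307.1, 190.3]
orientation: [-2.47, -0.064, -1.888]
ft_force: [0.4, 0.7, -0.6]
width: 56.4
```

```bash
python3 - <<'E'
from h import *
obs(); d=grab("scene"); cv2.imwrite("pics/s9c.png",cv2.resize(d["img"][180:400,220:500],None,fx=2.5,fy=2.5))
k=max(blobs(grab("top"),"green",100),key=cv2.contourArea); e=grab("top")
for c in("green","orange"):
    k=max(blobs(e,c,60),key=cv2.contourArea); print(c,plane(e,cen(k),120 if c=="green" else 238)[0].round())
E
```

```text
t 35.45 tcp [555.1 307.1 190.3] R
 [[ 0.262  0.052  0.964]
 [ 0.014 -0.999  0.05 ]
 [ 0.965 -0.    -0.262]] F [ 0.38  0.66 -0.63] w 56.4
green [571. 105. 120.]
orange [562. 311. 238.]
```

View pics/s9c.png

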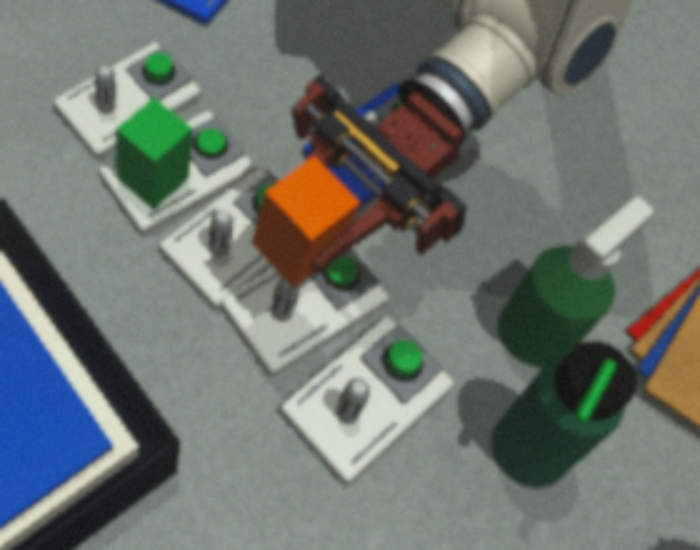

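The orange pot is above post D and clear of bottles and look-alikes. Key D at (342,272) looks down. Lowering it now.

Emit:
apply_moves:
  series:
    - [[-1.4,0,0.4,0,0,0,0.3],[-1.4,0,0.4,0,0,0,0.3],[-1.4,0,0.4,0,0,0,0.3],[0,0,0,0,0,0,0.3]]

```text
t: 36.0
ee_pos: [555.4, 307.5, 147.3]
orientation: [-2.468, -0.063, -1.888]
ft_force: [0.4, 0.3, -1.5]
width: 56.4
```

Emit:
apply_moves:
  series:
    - [[-1.4,0,0.4,0,0,0,0.3],[-1.4,0,0.4,0,0,0,0.3],[-1.4,0,0.3,0,0,0,0.3],[0,0,0,0,0,0,0.3],[0,0,0,0,0,0,0.3]]

```text
t: 36.5
ee_pos: [555.0, 307.7, 104.8]
orientation: [-2.467, -0.063, -1.889]
ft_force: [-0.4, 0.5, -0.3]
width: 56.4
```

Emit:
apply_moves:
  series:
    - [[-0.4,0,0.1,0,0,0,0.3],[-0.3,0,0.1,0,0,0,0.3],[0,0,0,0,0,0,0.3],[0,0,0,0,0,0,0.3]]

```text
t: 36.9
ee_pos: [554.8, 307.4, 96.3]
orientation: [-2.469, -0.064, -1.888]
ft_force: [0.3, 0.1, 0.6]
width: 56.3
```

Emit:
apply_moves:
  series:
    - [[-0.3,0,0.1,0,0,0,0.3],[0,0,0,0,0,0,0.3],[0,0,0,0,0,0,0.3]]

```text
t: 37.2
ee_pos: [554.9, 307.3, 92.7]
orientation: [-2.469, -0.064, -1.888]
ft_force: [0.5, 0.4, -1.8]
width: 56.3
```

Emit:
apply_moves:
  series:
    - [[-0.2,0,0,0,0,0,0.3],[0,0,0,0,0,0,0.3],[0,0,0,0,0,0,0.3]]

```text
t: 37.5
ee_pos: [554.4, 307.3, 90.9]
orientation: [-2.469, -0.064, -1.888]
ft_force: [-0.7, 0.5, -2.1]
width: 56.3
```

Within about a millimetre of the slab. Releasing, then rising straight up and retreating.

Emit:
apply_moves:
  series:
    - [[-0.1,0,0,0,0,0,0.3],[0,0,0,0,0,0,0.3],[0,0,0,0,0,0,0.7],[0,0,0,0,0,0,0.8],[0,0,0,0,0,0,0.9],[0,0,0,0,0,0,1],[0,0,0,0,0,0,1],[0,0,0,0,0,0,1]]

```text
t: 38.3
ee_pos: [554.2, 307.3, 90.1]
orientation: [-2.469, -0.064, -1.888]
ft_force: [-0.6, 0.7, 0.5]
width: 88.0
```

Emit:
apply_moves:
  series:
    - [[1.5,0,-0.4,0,0,0,1],[2.9,0,-0.8,0,0,0,1],[2.9,0,-0.8,0,0,0,1],[3.9,0,-1,0,0,0,1],[3.9,0,-1,0,0,0,1],[3.9,0,-1,0,0,0,1],[0,0,-4,0,0,0,1],[0,0,-4,0,0,0,1],[0,0,0,0,0,0,1],[0,0,0,0,0,0,1]]

```text
t: 39.3
ee_pos: [478.2, 303.8, 308.0]
orientation: [-2.467, -0.066, -1.888]
ft_force: [-0.2, 0.3, -0.3]
width: 87.9
```

```bash
python3 - <<'E'
from h import *
obs(); d=grab("scene"); cv2.imwrite("pics/s10c.png",cv2.resize(d["img"][180:400,220:500],None,fx=2.5,fy=2.5))
e=grab("top","top10")
for c in("green","orange"):
    k=max(blobs(e,c,60),key=cv2.contourArea); P=plane(e,k[:,0],120)[:,:2]; print(c,plane(e,cen(k),120)[0].round(),P.min(0).round(),P.max(0).round())
E
```

```text
t 39.3 tcp [478.2 303.8 308. ] R
 [[ 0.261  0.055  0.964]
 [ 0.012 -0.999  0.053]
 [ 0.965 -0.002 -0.261]] F [-0.15  0.26 -0.28] w 87.9
green [571. 105. 120.] [543.  76.] [601. 134.]
orange [559. 304. 120.] [530. 275.] [585. 330.]
```

View pics/s10c.png

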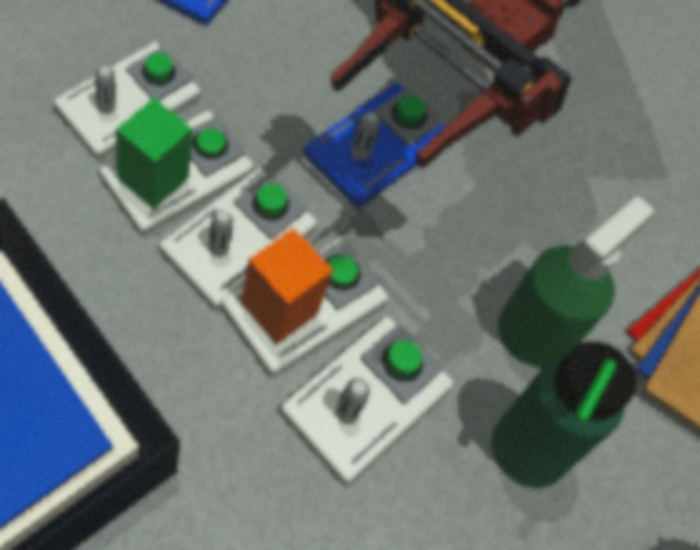

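Both pots stand upright on B and D. Orange measures (559,304) against post (556,307), and green (571,105) against (569,107). The keys of A, C and E are up and the gripper touches nothing, so I'm handing the job in.

```bash
python3 -c "
from workcell import ctrl
print(ctrl.close_job())"
```

```text
the job is handed in; nothing more can be done
None
```

I finished the job and handed it in at about 39 s on the robot's clock. Only two pots, green and orange, were on the desk, so I switched on two dryers.

- **Keys:** Counting from the robot's right, I felt the first four keys. The second and fourth gave way at about 4 N and stayed down. The first and third stayed soft (worn) and came back up. I never pressed the fifth. The highest force I read on a key was about 4.4 N.
- **Pots:** I set green over the post of the second dryer and orange over the post of the fourth, both upside down.
- **Last checks:**
  - Green measured (571, 105) mm against its post at (569, 107).
  - Orange measured (559, 304) mm against its post at (556, 307).
  - Both stood upright on their slabs in the last picture, and the gripper was clear of everything.
  - The bottles were not touched.
- **One disagreement:** with orange still held above its post, the top camera put it 6–10 mm farther out than the arm's position did. I took that to be the gripper hiding part of the pot, and it was gone once the pot was down.

I viewed 13 of the 14 pictures.

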